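# Seat a shaft in the V-block fixture and clamp it

## Task

Lift the bright shaft off its wooden rest and lower it gently into the two V-blocks of the green fixture, centred lengthwise, letting go only when it lies in the Vs. With the shaft seated and released, swing the red-ended strap over and push it down firmly until its brass pad bears on the shaft. Leave the other things on the bench where they are.

Things in the scene. Friction and masses are not known exactly. Their poses are not given: they have to be found in the camera images.
- shaft: Bright aluminium shaft: smooth cylinder 30 mm in diameter, 180 mm long, with a steel journal 16 mm in diameter and 9 mm long at each end and a thin dark ring 40 mm either side of the middle; both ends alike. 0.2 to 0.4 kg. Origin at its very centre, on the axis; its y axis runs along the shaft, and it may have rolled about it. It starts lying in the wooden rest.
- rest: Wooden rest, fixed to the bench: board 80 x 180 x 12 mm with two saddles (68 mm wide in x, 18 mm thick in y, 40 mm high, shallow 90 degree V) centred at y = -68 and +68 mm; 118 mm of free room between them. Origin on the bench under its middle; y runs along the shaft's bed, z up. The shaft's axis lies 45 mm above the bench here.
- fixture: Green fixture, fixed to the bench: base plate 116 x 184 x 12 mm (x -52 to +64) with two dark steel V-blocks centred at y = -68 and +68 mm, each 74 mm wide in x, 24 mm thick in y, 53 mm high; 112 mm of free room between them. 90 degree Vs along y, 48 mm wide at the mouth. Origin on the bench under the middle of the V line; z up. At the block at y = -68, on its +x side, green cheeks carry the strap.
- seat (a point): Where the centre of a properly seated, centred shaft comes to lie: on the V line, fixture point x = 0, y = 0, z = +50 mm (50 mm above the bench). The seated shaft is parallel to the fixture's y, either way round.
- strap_hinge (a point): Point on the strap's hinge line, mid-width of the strap: fixture point x = +47, y = -70, z = +74 mm. The line is parallel to the fixture's y. The cheeks reach up to z = 83 mm.
- strap_angle (a joint): Angle of the steel hold-down strap. 0 = closed: level, pointing from its hinge to the fixture's -x, pad bearing on a seated shaft; positive = swung up: 1.57 upright, above that leaning back to +x; stop at 2.05. Starts at 1.6 to 1.85. Stiff hinge (0.07 N m, about 1 N at the red end), stays where left; with no shaft it sinks to -0.12. Bar 10 mm thick, 16 wide; last 26 mm red, 12 x 18 mm.
- strap_end (a point): Middle of the red end face of the strap, 85 mm from the hinge line; with the strap open it stands up to 165 mm above the bench.
- strap: The hold-down strap. Origin on its hinge line; its -x axis runs along it to the red end, 85 mm away. Under it, centred 47 mm from the hinge line, a brass pad 22 x 15 mm whose underside lies 9 mm below the strap's centre line and is what bears on the shaft.
- small_carton: Bystander: small brown pasteboard box, 49 x 76 x 43 mm. Origin at the centre of its underside.
- brass_block: Bystander: brass padlock body without its shackle, standing, 24 x 38 x 42 mm. Origin at the centre of its underside.
- cylinder_2: Bystander: brass lock cylinder lying flat, 33 x 63 x 17 mm. Origin at the centre of its underside.
- padlock_lying: Bystander: brass padlock lying flat, 67 x 44 x 18 mm. Origin at the centre of its underside.

How it is judged:
By the outcome, as a careful person would: the job done as asked, in the order asked, and still so for the second after the job is handed in, with the robot touching nothing.
It also fails if it takes over 59 s, if anything falls off the work surface, if the arm or the gripper's body presses on something with over 40 N, if the wrist force passes 120 N, or if a joint passes its speed limit or range.

## Robot

A 6-joint arm with a two-finger parallel gripper is mounted at the origin on a cart in front of the work surface, level with it; the furniture and walls round the work are solid. World frame = base frame: x ahead of the robot, y to its left, z up, the work surface at z = 0. Lengths are in m, angles in degrees, forces in N, time in s.
With the tool pointing down it reaches from about 0.3 to 0.85 m from the base axis. Payload 5.4 kg.
Tool frame: the origin (TCP) lies midway between the tips of the shut fingers; the grasp point (between the pads) lies 19 mm behind it; z points along the fingers, x is the direction in which the jaws open and shut, and the axes are right-handed (so a half turn about z gives the same grasp; the last joint's range is limited). The gripper opens to 85 mm and grips with 20 to 120 N. Pads are 22 mm wide; open, the fingers measure 114 mm over their backs; the gripper's body (76 mm by 85 mm) begins 54 mm behind the grasp point. The pads swing forward as they close: fully open they stand 13 mm farther back than shut.
Start: joints at [62.275, 9.076, 91.501, -0, 79.423, -12.038], TCP at [0.155, 0.554, 0.207] pointing down, gripper open.
Joint ranges: [-166.64, 166.64], [-54.1, 131.32], [10.49, 154.53], [-73.88, 253.88], [9.74, 151.15], [-171.62, 171.62]. Speed limits (degrees/s): [147.25, 147.25, 180, 180, 180, 180].

## Interface

Orientations are given as a 3x3 rotation matrix whose columns are the frame's x, y, z axes.
In Python, from workcell import get_state, grab_frame, job_done, spot_in, place_of gives the robot as it stands.
- The arm moves only by the tool step_arm, never from a script. Its argument "moves" is a list that holds one entry, the list of rows, each a list of 7 numbers: the shift along the world's x, y, z in m, then the turn, a rotation vector about the world's x, y, z in degrees, then the opening, from 0 (shut) to 1 (fully open). In form: [[[dx, dy, dz, wx, wy, wz, gripper], ...]]. A call has 1 to 12 rows; each row shifts and turns the commanded pose from where the row before left it; what a row does not reach is not made up. A row lasts 1/12 s, in which the tool goes at most 41.7 mm and 7.16 degrees, less where a joint would pass 70% of its speed; a pose out of reach is approached as far as the arm can. A call is refused whole if a number of a shift passes 0.0417 or a number of a turn 7.16, either way. A call with a gripper value outside its range is refused whole. The fingers move at their own pace and stop on an object; the grip force is fixed at half the most. Time passes only in rows, so rows that do not move let the fingers close. It gives the time, the measured TCP pose, the force and the opening at its end, in the units of the state.
- get_state(): the state, without advancing time (a new reading comes with each control period).
- grab_frame(name): name is "side" or "top"; returns a dict with "frame" (384x512x3 uint8, red, green, blue), "z_map" (384x512 float32, m along the optical axis (not along the pixel's ray), 0 where there is no reading), "intrinsics" (3x3 intrinsics, pixels), "k1" (the pictures are not rectified: a ray, as slopes to the right and down, at radius r is drawn at 1 + k1 r^2 times it, then the intrinsics apply), "T" (4x4, takes a point from camera to world coordinates). Camera axes: x right, y down, z forward; pixel columns grow to the right and rows downward; lengths in m; the calibration is good to about 2 mm. A picture is of the moment at which its call begins.
- job_done(): hands the job in, once; it reports no verdict.
Trained networks look in a picture, given as the dict that the camera call returned (one of the last four; its "shot" number tells which), for a name from the list of things; names that differ only in an ending like _2 or _b are one class to them, and where a whole thing is asked for, a point or a joint stands for the part that bears it (a point fixed in the world has none). Each returns a list of dicts, best first, with "score" (0 to 1); they miss things now and then, are a little off and sometimes report something else, mostly with a low value. They report only what shows in the picture. A call takes as long as a camera call.
- spot_in(name, picture): "extent" ([left, top, right, bottom] as shares, 0 to 1, of the picture: columns of its width, rows of its height, round what is visible of it).
- place_of(name, picture): "point" ([column, row] as shares, 0 to 1, of the picture: columns of its width, rows of its height: a listed point, or the origin of a listed thing).
The state is a dict: "t": time; "joint_positions": joint angles; "qvel": joint speeds; "tau": joint torques, N m; "tcp_pos": TCP position; "eef_rot": TCP orientation; "force": force on the tool from outside, world axes, zero at the start; "torque": the same for the moment, N m; "gripper_width": finger opening in m.
Only numpy, scipy, OpenCV 4.12 (cv2) and the standard library are available. Lean on these libraries where they do the work, as an engineer would, in place of code of your own. Each camera call takes 0.05 s, during which the arm holds its last target.

## Working session

There is one attempt and no reset: what is moved stays moved. The work goes in short steps, Python scripts to look and compute and a tool call to move; the robot and the scene stay as the last step left them, time stands still between calls to the robot, and variables do not carry over. Pictures are saved under pics/ and viewed, and the job is handed in when it is done.

Besides the shell and the picture viewer there is one more tool, called as name([rows], argument=value, ...), one row to a line, values as JSON. step_arm: Moves the arm, as the interface text tells. Its arguments: {"type":"object","properties":{"moves":{"type":"array"}},"required":["moves"]}

```bash
mkdir -p pics; ls
cat > h.py <<'E'
import numpy as np, cv2
from workcell import get_state, grab_frame, job_done, spot_in, place_of
def world(f,u,v,z=None):
    K=np.array(f["intrinsics"]);k=f["k1"];T=np.array(f["T"])
    xd=(u-K[0,2])/K[0,0]; yd=(v-K[1,2])/K[1,1]
    x,y=xd,yd
    for _ in range(20):
        s=1+k*(x*x+y*y); x,y=xd/s,yd/s
    return x,y
def pt(f,u,v):
    z=f["z_map"][int(round(v)),int(round(u))]; x,y=world(f,u,v)
    return (np.array(f["T"])@np.array([x*z,y*z,z,1]))[:3]
def atz(f,u,v,h):
    x,y=world(f,u,v);T=np.array(f["T"]);d=T[:3,:3]@np.array([x,y,1]);o=T[:3,3]
    return o+d*(h-o[2])/d[2]
def cloud(f):
    z=f["z_map"];vv,uu=np.mgrid[:384,:512].astype(float)
    x,y=world(f,uu,vv);P=np.stack([x*z,y*z,z],-1);T=np.array(f["T"])
    W=P@T[:3,:3].T+T[:3,3];W[z==0]=np.nan
    return W
def proj(f,p):
    T=np.array(f["T"]);q=T[:3,:3].T@(np.array(p)-T[:3,3]);x,y=q[:2]/q[2];s=1+f["k1"]*(x*x+y*y);K=np.array(f["intrinsics"])
    return K[0,0]*x*s+K[0,2],K[1,1]*y*s+K[1,2]
def save(f,n):
    cv2.imwrite("pics/"+n,cv2.resize(f["frame"][:,:,::-1],(800,600),interpolation=cv2.INTER_CUBIC))
E
python3 - <<'E'
from h import *
for n in("top","side"):
    f=grab_frame(n);save(f,n+"0.png");np.save(n+"0.npy",f,allow_pickle=True)
    print(n,np.round(f["T"],3).tolist())
    for k in["shaft","rest","fixture","seat","strap_hinge","strap_end","strap","small_carton","brass_block","cylinder_2","padlock_lying"]:
        for d in place_of(k,f)[:2]:
            u,v=d["point"][0]*512,d["point"][1]*384
            print(k,round(d["score"],2),round(u),round(v),np.round(pt(f,min(u,511),min(v,383)),3),np.round(atz(f,u,v,0.0),3))
print(get_state())
E
```

```text
pics
top [[0.112, -0.97, 0.217, 0.261], [-0.994, -0.109, 0.026, -0.055], [-0.001, -0.218, -0.976, 1.255], [0.0, 0.0, 0.0, 1.0]]
shaft 0.72 330 223 [ 0.456 -0.212  0.061] [ 0.466 -0.22   0.   ]
rest 0.84 330 226 [ 0.449 -0.214  0.055] [ 0.457 -0.221  0.   ]
fixture 0.91 173 215 [0.439 0.19  0.01 ] [0.44  0.192 0.   ]
seat 0.82 170 211 [0.448 0.199 0.01 ] [0.449 0.201 0.   ]
strap_hinge 0.41 171 212 [0.447 0.196 0.008] [0.448 0.198 0.   ]
strap_end 0.54 189 172 [0.522 0.138 0.159] [0.559 0.166 0.   ]
strap 0.69 195 187 [0.503 0.13  0.083] [0.52  0.144 0.   ]
small_carton 0.59 249 228 [ 0.424 -0.013  0.044] [ 0.429 -0.012  0.   ]
brass_block 0.69 242 196 [0.503 0.014 0.041] [0.511 0.016 0.   ]
cylinder_2 0.55 151 138 [0.639 0.281 0.011] [ 0.643  0.284 -0.   ]
padlock_lying 0.46 351 163 [ 0.627 -0.259  0.019] [ 0.633 -0.263  0.   ]
side [[-0.802, -0.519, 0.296, 0.253], [-0.597, 0.687, -0.414, 0.333], [0.012, -0.509, -0.861, 0.839], [0.0, 0.0, 0.0, 1.0]]
shaft 0.9 308 164 [ 0.454 -0.198  0.06 ] [ 0.469 -0.239  0.   ]
rest 0.76 310 172 [ 0.448 -0.213  0.011] [ 0.451 -0.22   0.   ]
fixture 
[... 841 characters left out ...]
.15026833e+01,  1.02824951e-03,
        7.94223062e+01, -1.20382215e+01]), 'qvel': array([-0.0280961 ,  0.03257628,  0.17818597,  0.00657499,  0.02438184,
        0.12624588]), 'tau': array([-1.45932522e-04, -3.96031094e+01, -3.31695843e+01, -4.93147581e-04,
        6.68719695e-04, -2.24288283e-05]), 'tcp_pos': array([0.15549421, 0.55355664, 0.20729387]), 'eef_rot': array([[ 2.70411612e-01,  9.62744805e-01, -1.55987517e-05],
       [ 9.62744805e-01, -2.70411612e-01,  8.24004854e-06],
       [ 3.71498034e-06, -1.72458220e-05, -1.00000000e+00]]), 'force': array([-0.12467807, -0.35637579,  0.09513815]), 'torque': array([0.00058111, 0.00789886, 0.03319115]), 'gripper_width': 0.08545746825034854}
```

View pics/top0.png

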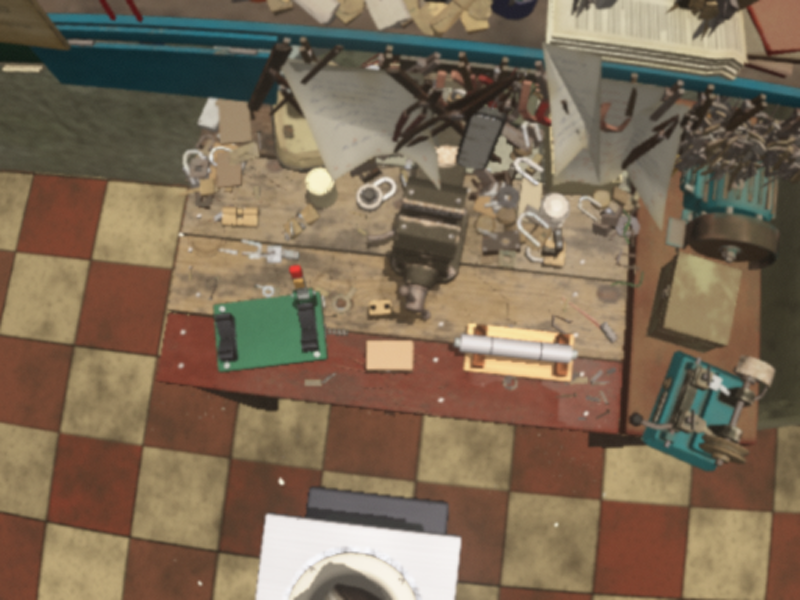

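View pics/side0.png

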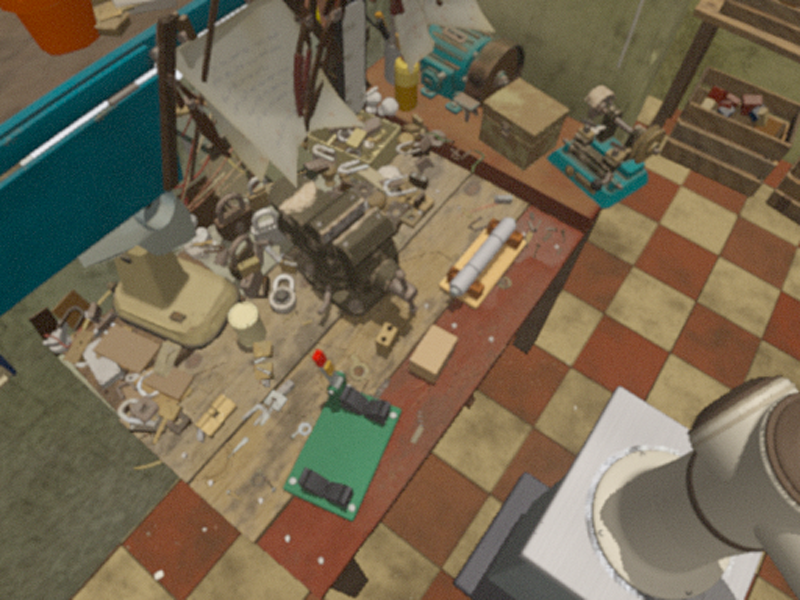

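The top view shows the fixture at left (270,330 in the 800-px picture), its red-ended strap up at (296,272), and the shaft in its rest at right (515,348). The vise stands between and behind them at (430,230). Next I fit poses from the depth.

```bash
cat > fit.py <<'E'
from h import *
for n in("top","side"):
    f=np.load(n+"0.npy",allow_pickle=True).item();W=cloud(f);C=f["frame"].astype(int)
    hsv=cv2.cvtColor(f["frame"],cv2.COLOR_RGB2HSV)
    # shaft
    m=(abs(W[...,0]-.45)<.08)&(abs(W[...,1]+.21)<.14)&(W[...,2]>.045)&(W[...,2]<.075)&(hsv[...,1]<60)
    P=W[m];c,(w,h),a=cv2.minAreaRect(P[:,:2].astype(np.float32)*1000)
    q=P-P.mean(0);_,_,V=np.linalg.svd(q[:,:2],full_matrices=False);d=V[0];s=q[:,:2]@d
    print(n,"shaft n",len(P),"mean",P.mean(0).round(4),"rect",np.round(c,1),round(w,1),round(h,1),round(a,1),"dir deg",np.degrees(np.arctan2(d[1],d[0])).round(2),"s",s.min().round(4),s.max().round(4),"mid",(P.mean(0)[:2]+d*(s.min()+s.max())/2).round(4),"zmax",np.percentile(P[:,2],95).round(4))
    # rest wood board
    m=(abs(W[...,0]-.45)<.1)&(abs(W[...,1]+.21)<.14)&(W[...,2]>.007)&(W[...,2]<.07)
    m=cv2.morphologyEx(m.astype(np.uint8),cv2.MORPH_OPEN,np.ones((3,3)))>0
    print(" rest rect",cv2.minAreaRect(W[m][:,:2].astype(np.float32)*1000))
    g=(hsv[...,0]>60)&(hsv[...,0]<90)&(hsv[...,1]>90)&(abs(W[...,0]-.45)<.15)&(abs(W[...,1]-.2)<.15)&(W[...,2]<.03)
    print(" fixture base rect",cv2.minAreaRect(W[g][:,:2].astype(np.float32)*1000),W[g][:,2].mean(), (~np.isnan(W[g][:,0])).sum())
    b=(abs(W[...,0]-.44)<.09)&(abs(W[...,1]-.2)<.13)&(W[...,2]>.03)&(W[...,2]<.06)
    nl,lab,st,ce=cv2.connectedComponentsWithStats(b.astype(np.uint8))
    for i in range(1,nl):
        if st[i,4]>30: 
            P=W[lab==i];print("  block",st[i,4],P.mean(0).round(4),cv2.minAreaRect(P[:,:2].astype(np.float32)*1000))
    s=(abs(W[...,0]-.51)<.06)&(abs(W[...,1]-.13)<.06)&(W[...,2]>.085)
    P=W[s];print(" strap",len(P));
    if len(P):
        r=s&(C[...,0]>130)&(C[...,1]<90);print("  red",W[r].mean(0).round(4),W[r].min(0).round(3),W[r].max(0).round(3))
        for lo in np.arange(.085,.17,.01):
            k=(P[:,2]>=lo)&(P[:,2]<lo+.01)
            if k.any():print("  ",lo.round(3),k.sum(),P[k].mean(0).round(4))
    # tall
    t=(W[...,2]>.05)&(W[...,0]<.9)&(W[...,0]>.3)&(abs(W[...,1])<.12)&(W[...,2]<.4)
    print(" vise",W[t].min(0).round(3),W[t].max(0).round(3))
E
python3 fit.py
```

```text
top shaft n 832 mean [ 0.4564 -0.2112  0.0564] rect [ 457.7 -212.3] 29.1 196.0 0.3 dir deg -90.22 s -0.0969 0.0991 mid [ 0.4564 -0.2123] zmax 0.062
 rest rect ((471.0829772949219, -214.4488525390625), (122.09077453613281, 201.79002380371094), 4.668356418609619)
 fixture base rect ((445.16302490234375, 191.40890502929688), (108.22528076171875, 175.08680725097656), 13.457113265991211) 0.011953718250446364 1747
  block 181 [0.4795 0.1301 0.0458] ((478.32977294921875, 131.08412170410156), (44.44678497314453, 28.806535720825195), 2.4028208255767822)
  block 163 [0.4439 0.2613 0.0448] ((443.48516845703125, 262.49798583984375), (35.89668273925781, 26.174907684326172), 13.564998626708984)
  block 132 [0.4351 0.1195 0.0464] ((437.5495300292969, 120.11593627929688), (34.44488525390625, 24.032451629638672), 11.908441543579102)
  block 149 [0.4019 0.2513 0.0453] ((404.76190185546875, 252.92816162109375), (34.893314361572266, 26.194198608398438), 12.683030128479004)
 strap 139
  red [0.5205 0.1387 0.1512] [0.515 0.131 0.135] [0.528 0.148 0.161]
   0.085 14 [0.5032 0.1344 0.0907]
   0.095 13 [0.50
[... 937 characters left out ...]
6), 13.373144149780273)
  block 211 [0.4432 0.2635 0.0442] ((443.34033203125, 262.91497802734375), (35.92438888549805, 24.880752563476562), 13.500020980834961)
  block 196 [0.4024 0.2539 0.0448] ((404.9901428222656, 253.5585479736328), (35.490814208984375, 25.230945587158203), 13.447751998901367)
 strap 190
  red [0.5189 0.141  0.1498] [0.512 0.133 0.136] [0.528 0.149 0.159]
   0.085 21 [0.5029 0.137  0.0896]
   0.095 17 [0.5046 0.1375 0.0994]
   0.105 14 [0.5067 0.1397 0.1105]
   0.115 26 [0.5074 0.1382 0.1198]
   0.125 32 [0.5109 0.1384 0.1301]
   0.135 22 [0.5149 0.1398 0.14  ]
   0.145 41 [0.52   0.1406 0.1511]
   0.155 17 [0.5218 0.1393 0.1563]
 vise [ 0.42 -0.12  0.05] [0.9  0.12 0.4 ]
```

step_arm([
  [[0.0126, -0.032, 0, 0, 0, -3.1, 1], [0.0126, -0.032, 0, 0, 0, -3.1, 1], [0.0126, -0.032, 0, 0, 0, -3.1, 1], [0.0126, -0.032, 0, 0, 0, -3.1, 1], [0.0126, -0.032, 0, 0, 0, -3.1, 1], [0.0126, -0.032, 0, 0, 0, -3.1, 1], [0.0126, -0.032, 0, 0, 0, -3.1, 1], [0.0126, -0.032, 0, 0, 0, -3.1, 1], [0.0126, -0.032, 0, 0, 0, -3.1, 1], [0.0126, -0.032, 0, 0, 0, -3.1, 1], [0.0126, -0.032, 0, 0, 0, -3.1, 1], [0.0126, -0.032, 0, 0, 0, -3.1, 1]],
])

```text
t: 2.2
tcp_pos: [0.307, 0.1681, 0.2076]
eef_rot: [[0.799, 0.602, 0.001], [0.602, -0.799, 0.0], [0.001, 0.001, -1.0]]
force: [1.0, -0.2, -0.3]
gripper_width: 0.0854
```

step_arm([
  [[0.0126, -0.032, 0, 0, 0, -3.1, 1], [0.0126, -0.032, 0, 0, 0, -3.1, 1], [0.0126, -0.032, 0, 0, 0, -3.1, 1], [0.0126, -0.032, 0, 0, 0, -3.1, 1], [0.0126, -0.032, 0, 0, 0, -3.1, 1], [0.0126, -0.032, 0, 0, 0, -3.1, 1], [0.0126, -0.032, 0, 0, 0, -3.1, 1], [0.0126, -0.032, 0, 0, 0, -3.1, 1], [0.0126, -0.032, 0, 0, 0, -3.1, 1], [0.0126, -0.032, 0, 0, 0, -3.1, 1], [0.0126, -0.032, 0, 0, 0, -3.1, 1], [0.0126, -0.032, 0, 0, 0, -3.1, 1]],
])

```text
t: 3.2
tcp_pos: [0.4583, -0.2163, 0.2073]
eef_rot: [[1.0, -0.005, 0.0], [-0.005, -1.0, -0.0], [0.0, 0.0, -1.0]]
force: [-0.7, 0.4, 0.9]
gripper_width: 0.0855
```

Run:
```python
from h import *
f=grab_frame("side");save(f,"side1.png")
s=get_state();print(s['t'],s['tcp_pos'],s['eef_rot'].round(4),s['joint_positions'].round(1))
```

```text
3.25 [ 0.45956902 -0.22163931  0.20700757] [[ 0.9999 -0.0104  0.0013]
 [-0.0104 -0.9999 -0.0041]
 [ 0.0013  0.004  -1.    ]] [-3.920e+01 -8.000e-01  1.019e+02 -1.000e-01  7.860e+01 -3.860e+01]
```

step_arm([
  [[-0.001, 0.0024, -0.02, 0, 0, 0, 1], [0, 0, -0.03, 0, 0, 0, 1], [0, 0, -0.03, 0, 0, 0, 1], [0, 0, -0.02, 0, 0, 0, 1], [0, 0, 0, 0, 0, 0, 1], [0, 0, 0, 0, 0, 0, 1]],
])

```text
t: 3.75
tcp_pos: [0.4563, -0.2114, 0.1068]
eef_rot: [[1.0, -0.001, -0.002], [-0.001, -1.0, 0.001], [-0.002, -0.001, -1.0]]
force: [0.5, -0.0, 0.3]
gripper_width: 0.0852
```

Run:
```python
from h import *
f=grab_frame("top");save(f,"top2.png")
f=grab_frame("side");save(f,"side2.png")
s=get_state();print(s['t'],s['tcp_pos'],s['eef_rot'].round(4),s['force'])
```

```text
3.85 [ 0.4580015  -0.21280611  0.1092266 ] [[ 1.     -0.0013  0.0025]
 [-0.0013 -1.     -0.002 ]
 [ 0.0025  0.002  -1.    ]] [ 0.47302239 -0.168892    0.99649273]
```

View pics/side2.png

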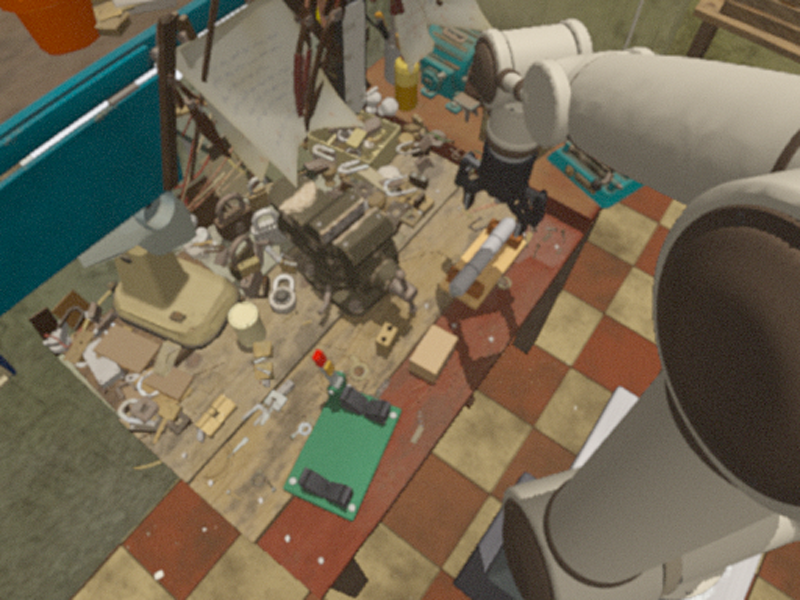

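View pics/top2.png

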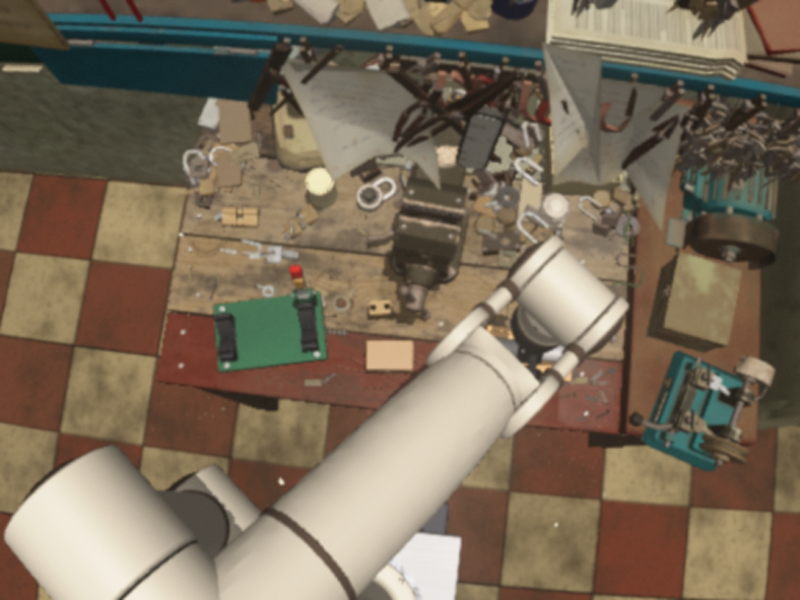

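The open fingers straddle the shaft around its middle ((500,200) in the side view). I'll descend and close.

step_arm([
  [[0, 0, -0.02, 0, 0, 0, 1], [0, 0, -0.02, 0, 0, 0, 1], [0, 0, -0.02, 0, 0, 0, 1], [0, 0, -0.013, 0, 0, 0, 1], [0, 0, -0.01, 0, 0, 0, 1], [0, 0, 0, 0, 0, 0, 1], [0, 0, 0, 0, 0, 0, 1]],
])

```text
t: 4.43
tcp_pos: [0.4577, -0.2126, 0.0254]
eef_rot: [[1.0, -0.001, 0.001], [-0.001, -1.0, -0.001], [0.001, 0.001, -1.0]]
force: [0.6, -0.1, 0.6]
gripper_width: 0.0849
```

step_arm([
  [[0, 0, 0, 0, 0, 0, 0.6], [0, 0, 0, 0, 0, 0, 0.5], [0, 0, 0, 0, 0, 0, 0.45], [0, 0, 0, 0, 0, 0, 0.4], [0, 0, 0, 0, 0, 0, 0.35], [0, 0, 0, 0, 0, 0, 0.3], [0, 0, 0, 0, 0, 0, 0.2], [0, 0, 0, 0, 0, 0, 0], [0, 0, 0, 0, 0, 0, 0], [0, 0, 0, 0, 0, 0, 0]],
])

```text
t: 5.27
tcp_pos: [0.4582, -0.2124, 0.0253]
eef_rot: [[1.0, -0.002, 0.003], [-0.002, -1.0, -0.001], [0.003, 0.001, -1.0]]
force: [4.8, 2.9, 5.3]
gripper_width: 0.0244
```

Run:
```python
from h import *
f=grab_frame("side");cv2.imwrite("pics/side3.png",cv2.resize(f["frame"][100:230,260:400,::-1],(800,743),interpolation=cv2.INTER_CUBIC)[:600])
s=get_state();print(s['t'],s['tcp_pos'],s['gripper_width'],s['force'],s['torque'])
```

```text
5.3167 [ 0.45826621 -0.21242217  0.0253241 ] 0.02429967749464323 [4.42531485 2.93665986 4.74675508] [ 0.45243665 -0.77542985  0.06340183]
```

View pics/side3.png

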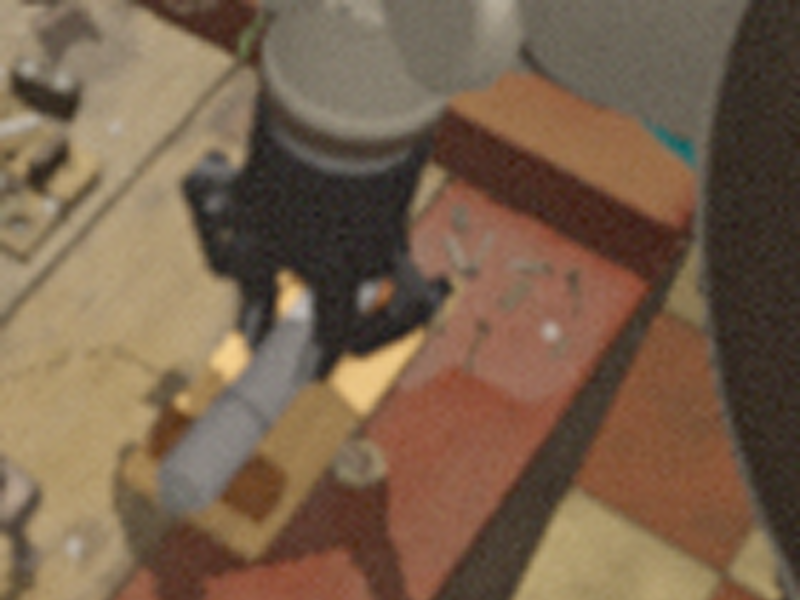

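step_arm([
  [[0, 0, 0.003, 0, 0, 0, 0], [0, 0, 0.003, 0, 0, 0, 0], [0, 0, 0.006, 0, 0, 0, 0], [0, 0, 0.01, 0, 0, 0, 0], [0, 0, 0.02, 0, 0, 0, 0], [0, 0, 0.02, 0, 0, 0, 0], [0, 0, 0.02, 0, 0, 0, 0], [0, 0, 0.02, 0, 0, 0, 0], [0, 0, 0.02, 0, 0, 0, 0], [0, 0, 0.02, 0, 0, 0, 0], [0, 0, 0, 0, 0, 0, 0], [0, 0, 0, 0, 0, 0, 0]],
])

```text
t: 6.32
tcp_pos: [0.4572, -0.2125, 0.1672]
eef_rot: [[1.0, -0.002, 0.002], [-0.002, -1.0, -0.002], [0.002, 0.002, -1.0]]
force: [-0.7, -0.1, -2.9]
gripper_width: 0.0241
```

Run:
```python
from h import *
s=get_state();print(s['t'],s['tcp_pos'],s['gripper_width'],s['force'],s['torque'],s['eef_rot'].round(4))
f=grab_frame("side");save(f,"side4.png");np.save("side4.npy",f,allow_pickle=True)
W=cloud(f);hsv=cv2.cvtColor(f["frame"],cv2.COLOR_RGB2HSV)
m=(abs(W[...,0]-.45)<.05)&(W[...,1]>-.13)&(W[...,1]<-.1)&(W[...,2]>.13)&(W[...,2]<.2)
P=W[m];print(len(P),P.min(0),P.max(0))
for lo in np.arange(-.16,-.1,.01):
    m=(abs(W[...,0]-.45)<.05)&(W[...,1]>=lo)&(W[...,1]<lo+.01)&(W[...,2]>.12)&(W[...,2]<.24)
    P=W[m]
    if len(P): print(round(lo,3),len(P),P[:,0].min().round(4),P[:,0].max().round(4),np.percentile(P[:,2],90).round(4))
```

```text
6.3167 [ 0.45720448 -0.21251354  0.16723507] 0.02411435233455507 [-0.67167994 -0.14459786 -2.89843948] [-0.04124831  0.02788886 -0.00193207] [[ 1.     -0.0016  0.0016]
 [-0.0016 -1.     -0.0016]
 [ 0.0016  0.0016 -1.    ]]
100 [ 0.44333846 -0.12989409  0.17449862] [ 0.47148205 -0.11211446  0.19988196]
-0.16 47 0.4426 0.4701 0.2007
-0.15 42 0.4431 0.47 0.2009
-0.14 43 0.4433 0.4713 0.2017
-0.13 78 0.4433 0.4715 0.2007
-0.12 33 0.45 0.4648 0.1944
```

View pics/side4.png

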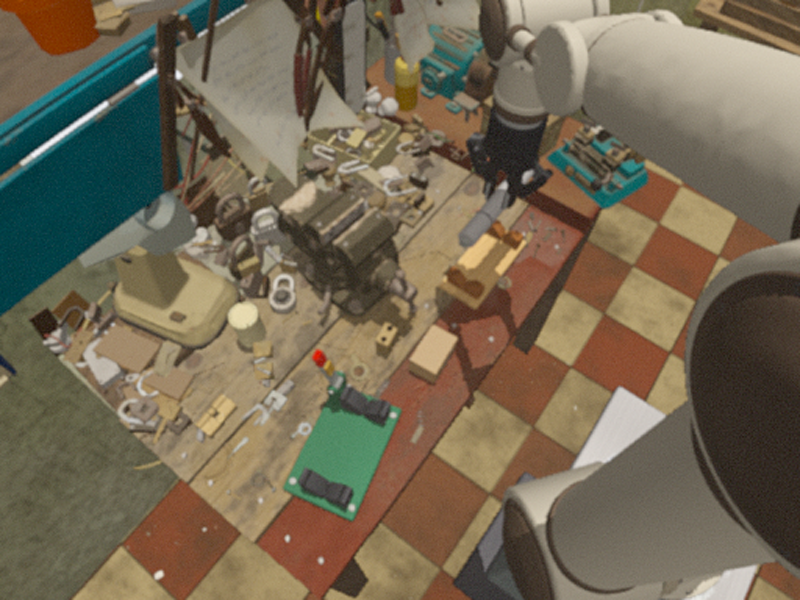

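The shaft is held level at (485,215) and its weight reads about 3 N. I'll carry it over, swinging slightly nearer the robot and higher.

step_arm([
  [[-0.008, 0, 0.01, 0, 0, 0, 0], [-0.008, 0.01, 0.01, 0, 0, 0, 0], [-0.008, 0.02, 0.01, 0, 0, 0, 0], [-0.008, 0.02, 0.01, 0, 0, 0, 0], [-0.008, 0.02, 0.01, 0, 0, 0, 0], [0, 0.02, 0, 0, 0, 0, 0], [0, 0.02, 0, 0, 0, 1, 0], [0, 0.02, 0, 0, 0, 1, 0], [0, 0.02, 0, 0, 0, 1, 0], [0, 0.02, 0, 0, 0, 1, 0], [0, 0.02, 0, 0, 0, 1, 0], [0, 0.02, 0, 0, 0, 1, 0]],
])

```text
t: 7.37
tcp_pos: [0.4154, -0.0008, 0.2141]
eef_rot: [[0.995, 0.104, -0.004], [0.104, -0.995, 0.001], [-0.004, -0.001, -1.0]]
force: [1.1, -0.1, -2.9]
gripper_width: 0.0246
```

step_arm([
  [[0, 0.02, 0, 0, 0, 1, 0], [0, 0.02, 0, 0, 0, 1, 0], [0, 0.02, 0, 0, 0, 1, 0], [0, 0.02, 0, 0, 0, 1, 0], [0, 0.02, 0, 0, 0, 1, 0], [0.004, 0.02, 0, 0, 0, 1, 0], [0.004, 0.02, 0, 0, 0, 1, 0], [0.004, 0.02, 0, 0, 0, 0.6, 0], [0.004, 0.02, 0, 0, 0, 0, 0], [0.004, 0.014, 0, 0, 0, 0, 0], [0.003, 0, 0, 0, 0, 0, 0], [0, 0, 0, 0, 0, 0, 0]],
])

```text
t: 8.37
tcp_pos: [0.4391, 0.1918, 0.2144]
eef_rot: [[0.972, 0.235, -0.003], [0.235, -0.972, -0.001], [-0.004, 0.0, -1.0]]
force: [0.0, -0.6, -3.2]
gripper_width: 0.0245
```

Run:
```python
from h import *
s=get_state();print(s['t'],s['tcp_pos'],s['force'],s['eef_rot'].round(4))
f=grab_frame("side");save(f,"side5.png");np.save("side5.npy",f,allow_pickle=True)
f=grab_frame("top");save(f,"top5.png");np.save("top5.npy",f,allow_pickle=True)
```

```text
8.3667 [0.43908009 0.19184131 0.21436446] [ 0.01622476 -0.57980843 -3.23780989] [[ 9.720e-01  2.349e-01 -3.500e-03]
 [ 2.349e-01 -9.720e-01 -1.200e-03]
 [-3.600e-03  4.000e-04 -1.000e+00]]
```

View pics/side5.png

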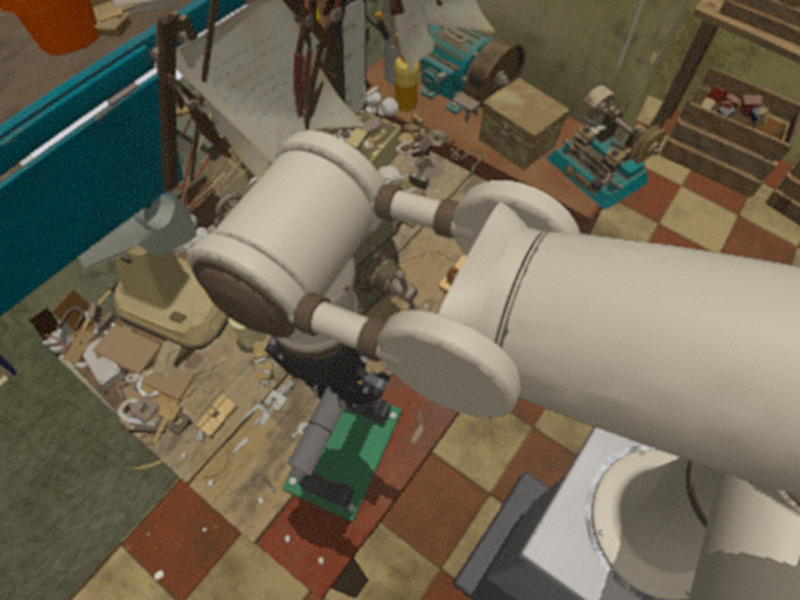

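View pics/top5.png

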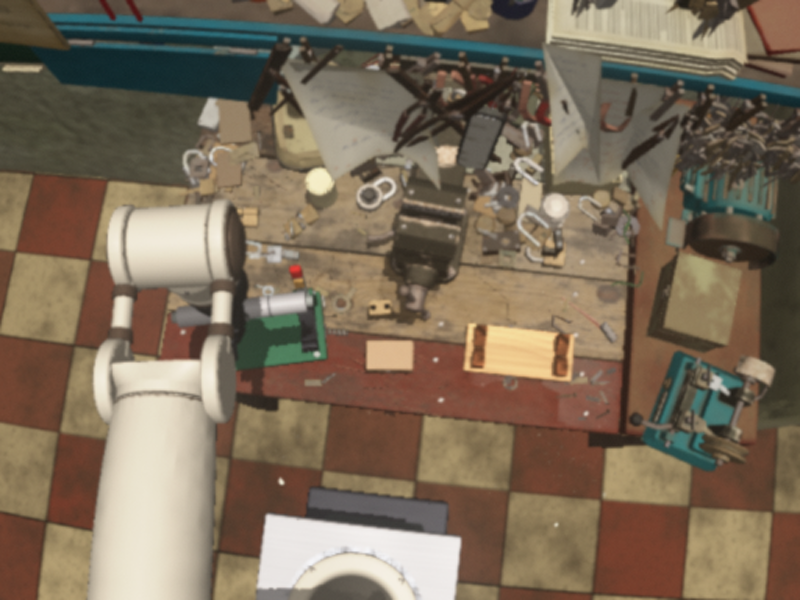

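step_arm([
  [[0.0005, 0, -0.02, 0, 0, 0, 0], [0, 0, -0.02, 0, 0, 0, 0], [0, 0, -0.02, 0, 0, 0, 0], [0, 0, -0.02, 0, 0, 0, 0], [0, 0, -0.02, 0, 0, 0, 0], [0, 0, -0.02, 0, 0, 0, 0], [0, 0, -0.02, 0, 0, 0, 0], [0, 0, -0.008, 0, 0, 0, 0], [0, 0, 0, 0, 0, 0, 0], [0, 0, 0, 0, 0, 0, 0], [0, 0, 0, 0, 0, 0, 0]],
])

```text
t: 9.38
tcp_pos: [0.4416, 0.1919, 0.0697]
eef_rot: [[0.972, 0.233, 0.002], [0.233, -0.972, 0.0], [0.002, 0.0, -1.0]]
force: [1.1, 0.6, -2.7]
gripper_width: 0.0242
```

```bash
cat > chk.py <<'E'
from h import *
import sys
s=get_state();print(s['t'],s['tcp_pos'].round(4),s['force'].round(2),s['torque'].round(3),s['eef_rot'].round(4).tolist(),s['gripper_width'].round(4))
a=np.radians(13.6);ex=np.array([np.cos(a),np.sin(a)]);ey=np.array([-np.sin(a),np.cos(a)]);o=np.array([.44,.192])
for n in("side","top"):
    f=grab_frame(n);save(f,n+sys.argv[1]+".png");np.save(n+sys.argv[1]+".npy",f,allow_pickle=True)
    W=cloud(f);hsv=cv2.cvtColor(f["frame"],cv2.COLOR_RGB2HSV)
    X=(W[...,:2]-o)@ex;Y=(W[...,:2]-o)@ey;Z=W[...,2]
    for lo in np.arange(-.12,.12,.01):
        m=(abs(X)<.022)&(Y>=lo)&(Y<lo+.01)&(Z>.055)&(Z<.115)&(hsv[...,1]<70)&(hsv[...,2]>60)
        if m.sum()>4: print(n,round(lo,3),m.sum(),"x",X[m].min().round(4),X[m].max().round(4),"y",Y[m].min().round(4),Y[m].max().round(4),"z",np.percentile(Z[m],90).round(4))
E
python3 chk.py 6
```

```text
Traceback (most recent call last):
  File "chk.py", line 3, in <module>
    s=get_state();print(s['t'],s['tcp_pos'].round(4),s['force'].round(2),s['torque'].round(3),s['eef_rot'].round(4).tolist(),s['gripper_width'].round(4))
                                                                                                                             ^^^^^^^^^^^^^^^^^^^^^^^^
AttributeError: 'float' object has no attribute 'round'
```

```bash
sed -i "s/s\['gripper_width'\].round(4)/s['gripper_width']/" chk.py; python3 chk.py 6
```

```text
9.3833 [0.4416 0.1919 0.0697] [ 1.14  0.56 -2.72] [ 0.02  -0.04  -0.006] [[0.9724, 0.2333, 0.0025], [0.2333, -0.9724, 0.0003], [0.0025, 0.0003, -1.0]] 0.024194070063280795
side -0.1 20 x -0.008 0.007 y -0.1 -0.0904 z 0.1012
side -0.09 25 x -0.0071 0.006 y -0.0895 -0.0809 z 0.1045
side -0.08 5 x -0.004 0.0011 y -0.0793 -0.0765 z 0.1026
side -0.0 37 x -0.0179 0.0133 y 0.0004 0.0098 z 0.104
side 0.01 76 x -0.0171 0.0181 y 0.0101 0.0198 z 0.1047
side 0.02 66 x -0.0139 0.0132 y 0.0201 0.03 z 0.1031
side 0.03 64 x -0.0139 0.0155 y 0.0302 0.0398 z 0.1038
side 0.04 67 x -0.0135 0.0146 y 0.0401 0.0499 z 0.104
side 0.05 68 x -0.0136 0.0142 y 0.05 0.06 z 0.1039
side 0.06 67 x -0.0132 0.0143 y 0.0602 0.0699 z 0.1039
side 0.07 72 x -0.0133 0.0145 y 0.0701 0.08 z 0.1035
side 0.08 79 x -0.0133 0.0158 y 0.0802 0.09 z 0.103
side 0.09 36 x -0.0105 0.0092 y 0.09 0.0984 z 0.0969
top -0.1 34 x -0.0101 0.0137 y -0.0997 -0.0901 z 0.0999
top -0.09 48 x -0.0124 0.0152 y -0.0899 -0.0806 z 0.1049
top -0.08 52 x -0.0129 0.0144 y -0.0799 -0.07 z 0.1055
top -0.07 49 x -0.0121 0.0154 y -0.07 -0.0601 z 0.1054
top -0.06 50 x -0.0127 0.0147 y -0.0596 -0.05 z 0.1053
top -0.05 49 x -0.0132 0.0159 y -0.0498 -0.0402 z 0.1049
top -0.04 50 x -0.0129 0.0136 y -0.0399 -0.03 z 0.1061
top -0.03 48 x -0.0133 0.0149 y -0.0296 -0.0202 z 0.1056
top -0.02 48 x -0.0177 0.0143 y -0.0196 -0.01 z 0.1061
top -0.01 7 x -0.017 0.0031 y -0.0095 -0.008 z 0.1067
top 0.04 15 x -0.0131 -0.006 y 0.04 0.05 z 0.1007
top 0.05 29 x -0.0137 0.0018 y 0.0502 0.0599 z 0.1057
top 0.06 40 x -0.0135 0.0109 y 0.0604 0.0698 z 0.1052
top 0.07 46 x -0.0139 0.0152 y 0.07 0.0798 z 0.1048
top 0.08 44 x -0.0134 0.0137 y 0.08 0.0899 z 0.1047
top 0.09 18 x -0.0063 0.0085 y 0.0914 0.0984 z 0.098
```

View pics/side6.png

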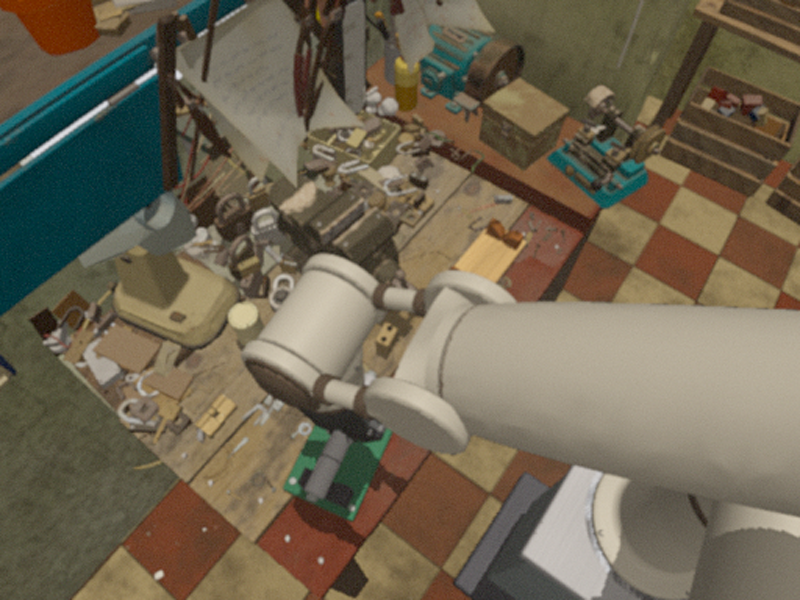

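View pics/top6.png

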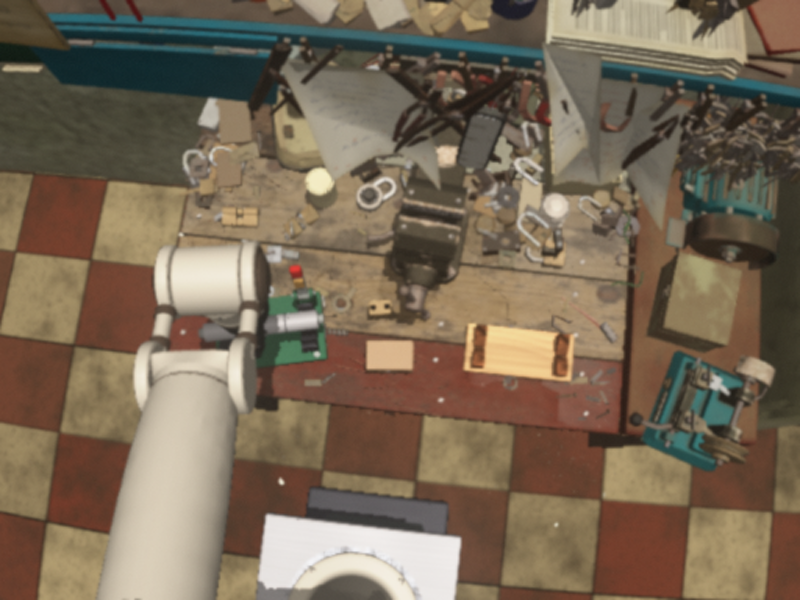

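Over the fixture the shaft is parallel to the V line: lateral error is about 0.7 mm, lengthwise about 0.5 mm. I'll lower it gently.

step_arm([
  [[-0.0006, 0, -0.008, 0, 0, 0, 0], [0, 0, -0.008, 0, 0, 0, 0], [0, 0, -0.006, 0, 0, 0, 0], [0, 0, -0.004, 0, 0, 0, 0], [0, 0, -0.003, 0, 0, 0, 0], [0, 0, -0.002, 0, 0, 0, 0], [0, 0, -0.001, 0, 0, 0, 0], [0, 0, -0.001, 0, 0, 0, 0], [0, 0, 0, 0, 0, 0, 0], [0, 0, 0, 0, 0, 0, 0]],
])

```text
t: 10.32
tcp_pos: [0.44, 0.192, 0.0355]
eef_rot: [[0.972, 0.234, 0.0], [0.234, -0.972, 0.0], [0.0, 0.0, -1.0]]
force: [0.2, -0.3, -2.7]
gripper_width: 0.0242
```

step_arm([
  [[0, 0, -0.001, 0, 0, 0, 0], [0, 0, -0.001, 0, 0, 0, 0], [0, 0, 0, 0, 0, 0, 0]],
])

```text
t: 10.57
tcp_pos: [0.4397, 0.1919, 0.0332]
eef_rot: [[0.972, 0.234, -0.0], [0.234, -0.972, -0.0], [-0.0, -0.0, -1.0]]
force: [-0.1, 0.0, -3.3]
gripper_width: 0.0244
```

step_arm([
  [[0, 0, -0.001, 0, 0, 0, 0], [0, 0, -0.001, 0, 0, 0, 0], [0, 0, 0, 0, 0, 0, 0]],
])

```text
t: 10.82
tcp_pos: [0.4399, 0.192, 0.0313]
eef_rot: [[0.972, 0.234, 0.0], [0.234, -0.972, 0.0], [0.0, 0.0, -1.0]]
force: [0.7, -0.7, -2.9]
gripper_width: 0.0246
```

step_arm([
  [[0, 0, -0.0007, 0, 0, 0, 0], [0, 0, 0, 0, 0, 0, 0], [0, 0, 0, 0, 0, 0, 0]],
])

```text
t: 11.07
tcp_pos: [0.4403, 0.1921, 0.0309]
eef_rot: [[0.972, 0.234, 0.001], [0.234, -0.972, 0.0], [0.001, 0.0, -1.0]]
force: [0.8, 1.5, -1.8]
gripper_width: 0.0244
```

Contact is starting, so I'll creep until the weight is borne.

step_arm([
  [[0, 0, -0.0006, 0, 0, 0, 0], [0, 0, 0, 0, 0, 0, 0], [0, 0, 0, 0, 0, 0, 0]],
])

```text
t: 11.32
tcp_pos: [0.4406, 0.1921, 0.0305]
eef_rot: [[0.972, 0.234, 0.002], [0.234, -0.972, 0.0], [0.002, 0.0, -1.0]]
force: [1.6, 1.3, 1.3]
gripper_width: 0.0243
```

step_arm([
  [[0, 0, -0.0005, 0, 0, 0, 0], [0, 0, 0, 0, 0, 0, 0], [0, 0, 0, 0, 0, 0, 0]],
])

```text
t: 11.57
tcp_pos: [0.4407, 0.1921, 0.0304]
eef_rot: [[0.972, 0.234, 0.002], [0.234, -0.972, 0.0], [0.002, 0.0, -1.0]]
force: [0.4, 0.4, 6.2]
gripper_width: 0.0243
```

The V-blocks now carry the shaft: force went from −3 to +6 N and the height matches the seated value. Now I'll open slowly.

step_arm([
  [[0, 0, 0.0003, 0, 0, 0, 0.3], [0, 0, 0, 0, 0, 0, 0.34], [0, 0, 0, 0, 0, 0, 0.38], [0, 0, 0, 0, 0, 0, 0.45], [0, 0, 0, 0, 0, 0, 0.6], [0, 0, 0, 0, 0, 0, 0.8], [0, 0, 0, 0, 0, 0, 1], [0, 0, 0, 0, 0, 0, 1], [0, 0, 0, 0, 0, 0, 1], [0, 0, 0, 0, 0, 0, 1]],
])

```text
t: 12.4
tcp_pos: [0.4398, 0.192, 0.0298]
eef_rot: [[0.972, 0.234, -0.0], [0.234, -0.972, -0.0], [-0.0, -0.0, -1.0]]
force: [-0.2, -0.0, 0.5]
gripper_width: 0.0856
```

step_arm([
  [[0, 0, 0.005, 0, 0, 0, 1], [0, 0, 0.01, 0, 0, 0, 1], [0, 0, 0.02, 0, 0, 0, 1], [0, 0, 0.02, 0, 0, 0, 1], [0, 0, 0.02, 0, 0, 0, 1], [0, 0, 0.03, 0, 0, 0, 1], [0, 0, 0.03, 0, 0, 0, 1], [0, 0, 0.03, 0, 0, 0, 1], [-0.01, 0.02, 0.03, 0, 0, 0, 0.5], [-0.02, 0.03, 0, 0, 0, 0, 0], [-0.02, 0.03, 0, 0, 0, 0, 0], [-0.02, 0.03, 0, 0, 0, 0, 0]],
])

```text
t: 13.4
tcp_pos: [0.3695, 0.3031, 0.2269]
eef_rot: [[0.973, 0.232, 0.003], [0.232, -0.973, 0.001], [0.003, -0.001, -1.0]]
force: [0.6, -0.2, 0.2]
gripper_width: 0.039
```

```bash
python3 chk.py 7
```

```text
13.4 [0.3695 0.3031 0.2269] [ 0.61 -0.22  0.21] [ 0.092 -0.052 -0.01 ] [[0.9726, 0.2325, 0.0029], [0.2325, -0.9726, 0.0014], [0.0031, -0.0007, -1.0]] 0.03895775719831851
side -0.1 14 x -0.0097 0.0088 y -0.0979 -0.0903 z 0.0602
side -0.09 46 x -0.014 0.0128 y -0.0895 -0.0801 z 0.0651
side -0.08 45 x -0.0126 0.0125 y -0.0797 -0.0707 z 0.0651
side -0.07 48 x -0.0137 0.0129 y -0.0699 -0.0601 z 0.0648
side -0.06 45 x -0.0137 0.0131 y -0.0597 -0.05 z 0.0645
side -0.05 51 x -0.014 0.0133 y -0.05 -0.0401 z 0.0643
side -0.04 48 x -0.0149 0.0134 y -0.04 -0.03 z 0.0642
side -0.03 52 x -0.0129 0.0131 y -0.0299 -0.0202 z 0.064
side -0.02 51 x -0.0135 0.0135 y -0.0198 -0.0102 z 0.0642
side -0.01 51 x -0.0141 0.0123 y -0.0096 -0.0002 z 0.0647
side -0.0 51 x -0.013 0.0125 y 0.0004 0.0098 z 0.0635
side 0.01 47 x -0.0136 0.0111 y 0.0104 0.0199 z 0.0647
side 0.02 26 x -0.0136 0.001 y 0.0207 0.029 z 0.0641
side 0.03 10 x -0.0132 -0.0061 y 0.0301 0.0359 z 0.0632
top -0.1 20 x -0.0136 0.0119 y -0.1 -0.0902 z 0.0624
top -0.09 41 x -0.0128 0.0132 y -0.0898 -0.08 z 0.0675
top -0.08 45 x -0.0144 0.0149 y -0.0
[... 236 characters left out ...]
0682
top -0.03 36 x -0.0137 0.0122 y -0.0298 -0.0202 z 0.066
top -0.02 46 x -0.0127 0.0135 y -0.0199 -0.01 z 0.0663
top -0.01 41 x -0.0134 0.0125 y -0.0099 -0.0009 z 0.0664
top -0.0 45 x -0.0144 0.0137 y 0.0 0.0092 z 0.0674
top 0.01 44 x -0.0136 0.0147 y 0.0101 0.0198 z 0.0654
top 0.02 44 x -0.0145 0.014 y 0.0203 0.0296 z 0.0669
top 0.03 41 x -0.0135 0.0122 y 0.0303 0.0391 z 0.0663
top 0.04 44 x -0.0129 0.0138 y 0.0402 0.0498 z 0.0669
top 0.05 44 x -0.0155 0.0117 y 0.0504 0.06 z 0.0665
top 0.06 41 x -0.0127 0.0212 y 0.0607 0.0698 z 0.0658
top 0.07 46 x -0.0144 0.0139 y 0.07 0.0799 z 0.0661
top 0.08 36 x -0.013 0.013 y 0.0801 0.09 z 0.0668
top 0.09 11 x -0.0121 0.0082 y 0.0903 0.0975 z 0.0608
```

View pics/top7.png

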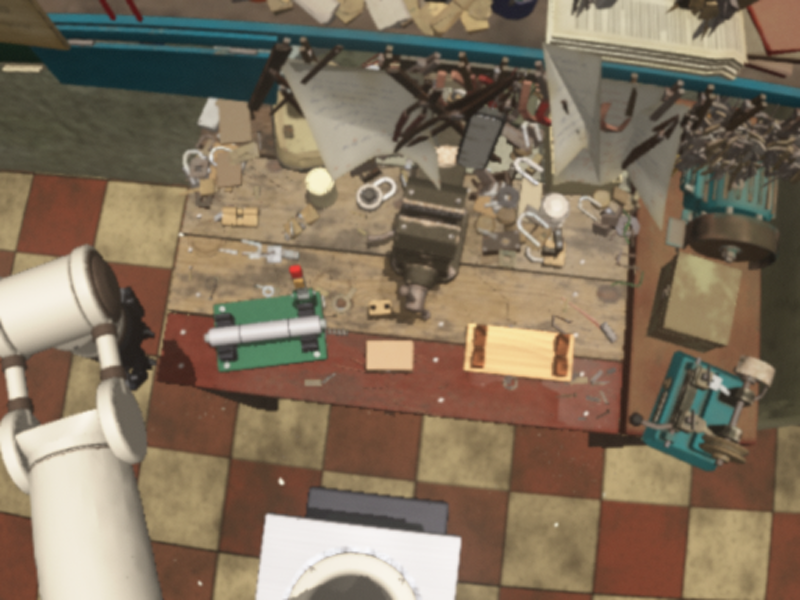

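View pics/side7.png

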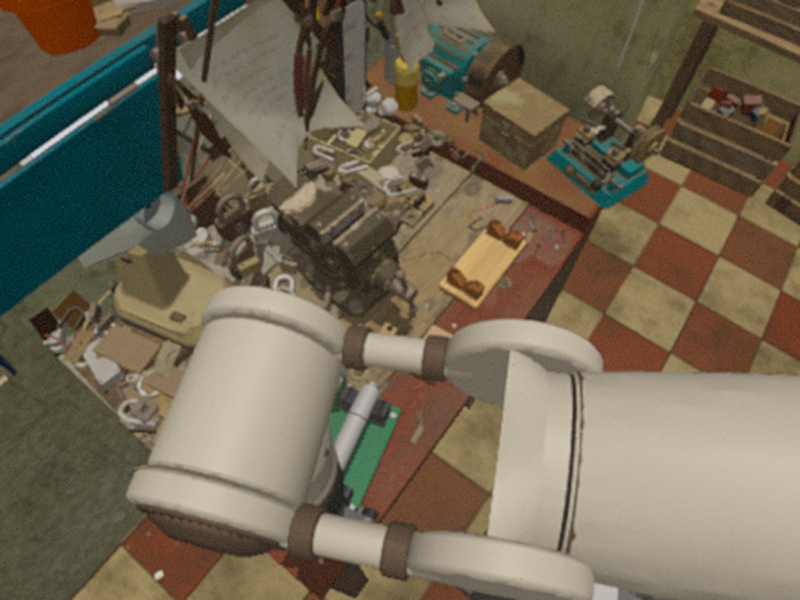

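The shaft lies level in both Vs: its top is at about 65 mm and its ends at ±98 mm in the fixture frame. The top view shows it alone across both blocks at (265,330), and the strap is still upright at (296,275). Next I bring the closed fingers behind the strap on its +x side.

step_arm([
  [[0.0254, -0.0188, 0, 0, 0, 0, 0], [0.0254, -0.0188, 0, 0, 0, 0, 0], [0.0254, -0.0188, 0, 0, 0, 0, 0], [0.0254, -0.0188, 0, 0, 0, 0, 0], [0.0254, -0.0188, 0, 0, 0, 0, 0], [0.0254, -0.0188, 0, 0, 0, 0, 0], [0.0254, -0.0188, 0, 0, 0, 0, 0], [0.0254, -0.0188, 0, 0, 0, 0, 0], [0, 0, 0, 0, 0, 0, 0], [0, 0, 0, 0, 0, 0, 0], [0, 0, 0, 0, 0, 0, 0]],
])

```text
t: 14.42
tcp_pos: [0.5726, 0.1514, 0.2252]
eef_rot: [[0.972, 0.233, -0.0], [0.233, -0.972, 0.0], [-0.0, -0.0, -1.0]]
force: [-0.5, -0.1, 0.4]
gripper_width: 0.0002
```

Run:
```python
from h import *
f=grab_frame("side");save(f,"side8.png");f=grab_frame("top");save(f,"top8.png")
```

```text
(no output)
```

View pics/side8.png

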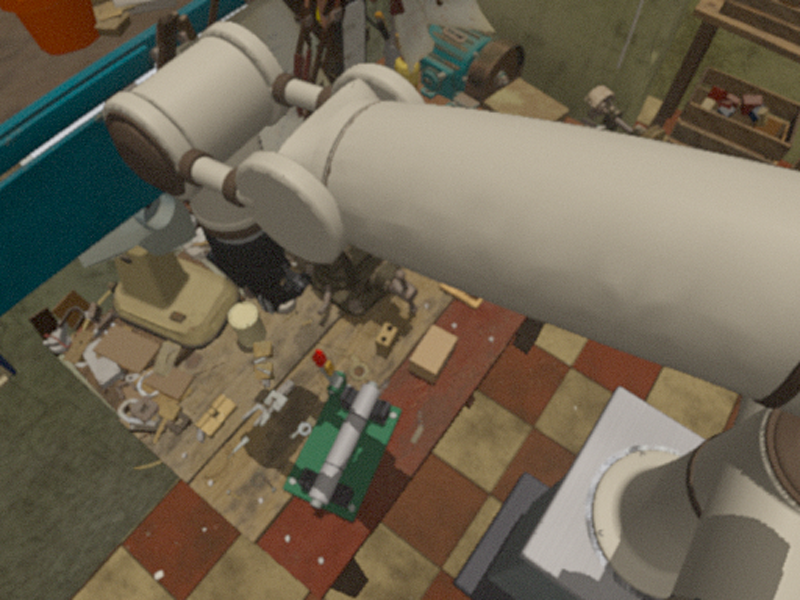

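View pics/top8.png

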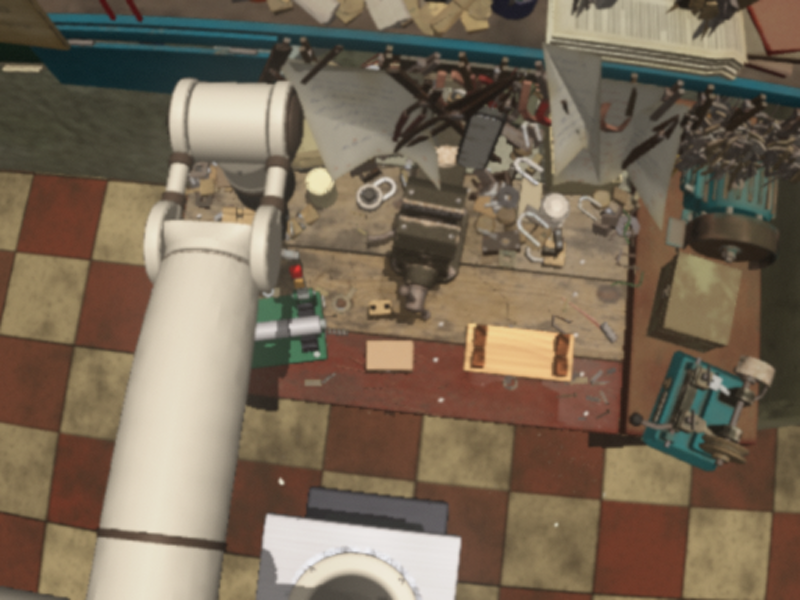

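The shaft shows fully seated ((345,440) in the side view), and the fingers are behind the strap. I'll descend and start the push.

step_arm([
  [[0, 0, -0.02, 0, 0, 0, 0], [0, 0, -0.02, 0, 0, 0, 0], [0, 0, -0.02, 0, 0, 0, 0], [0, 0, -0.02, 0, 0, 0, 0], [0, 0, -0.005, 0, 0, 0, 0], [-0.0058, -0.0014, 0, 0, 0, 0, 0], [-0.0058, -0.0014, 0, 0, 0, 0, 0], [-0.0058, -0.0014, 0, 0, 0, 0, 0], [-0.0058, -0.0014, 0, 0, 0, 0, 0], [-0.0058, -0.0014, 0, 0, 0, 0, 0], [-0.0058, -0.0014, 0, 0, 0, 0, 0], [-0.0058, -0.0014, 0, 0, 0, 0, 0]],
])

```text
t: 15.52
tcp_pos: [0.532, 0.1416, 0.1403]
eef_rot: [[0.972, 0.234, 0.001], [0.234, -0.972, 0.0], [0.001, 0.0, -1.0]]
force: [0.2, -0.7, -0.6]
gripper_width: -0.0001
```

step_arm([
  [[-0.0058, -0.0014, 0, 0, 0, 0, 0], [-0.0058, -0.0014, 0, 0, 0, 0, 0], [-0.0058, -0.0014, 0, 0, 0, 0, 0], [-0.0058, -0.0014, 0, 0, 0, 0, 0], [0, 0, 0, 0, 0, 0, 0]],
])

```text
t: 15.93
tcp_pos: [0.5081, 0.136, 0.1396]
eef_rot: [[0.972, 0.234, -0.001], [0.234, -0.972, -0.0], [-0.001, -0.0, -1.0]]
force: [0.2, 0.3, 0.5]
gripper_width: -0.0003
```

Run:
```python
from h import *
f=grab_frame("side");save(f,"side9.png");f=grab_frame("top");save(f,"top9.png")
cv2.imwrite("pics/side9c.png",cv2.resize(f["frame"][130:260,120:280,::-1],(800,650),interpolation=cv2.INTER_CUBIC)[:600])
```

```text
(no output)
```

View pics/side9.png

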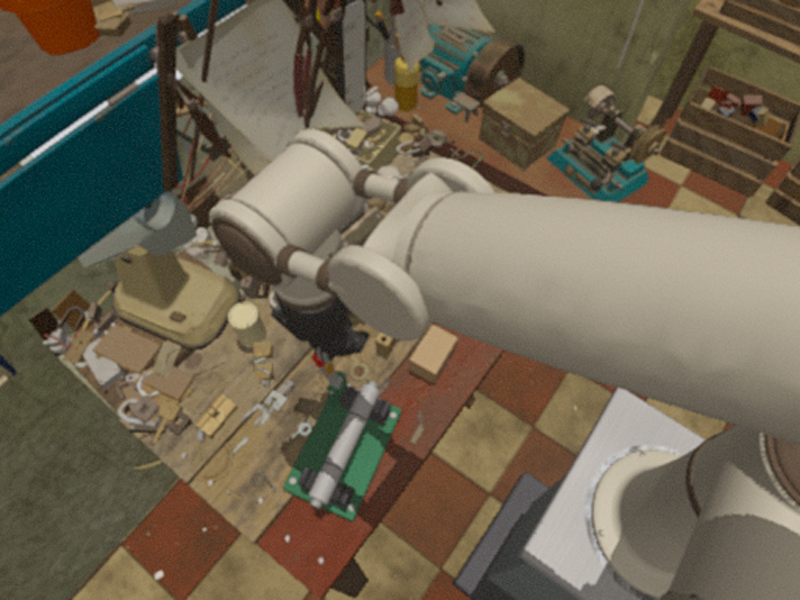

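View pics/side9c.png

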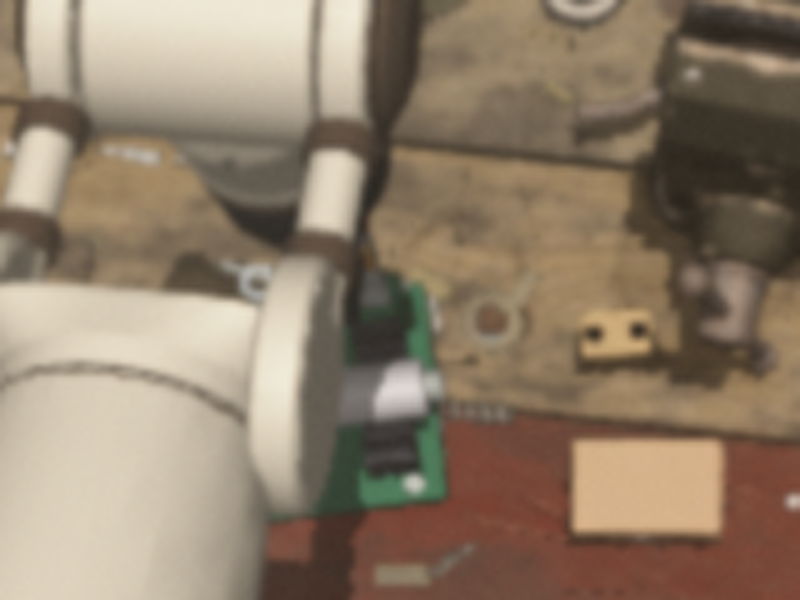

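Run:
```python
from h import *
im=cv2.imread("pics/side9.png");cv2.imwrite("pics/s9z.png",cv2.resize(im[280:480,240:440],(600,600),interpolation=cv2.INTER_CUBIC))
im=cv2.imread("pics/side8.png");cv2.imwrite("pics/s8z.png",cv2.resize(im[280:480,240:440],(600,600),interpolation=cv2.INTER_CUBIC))
```

```text
(no output)
```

View pics/s9z.png

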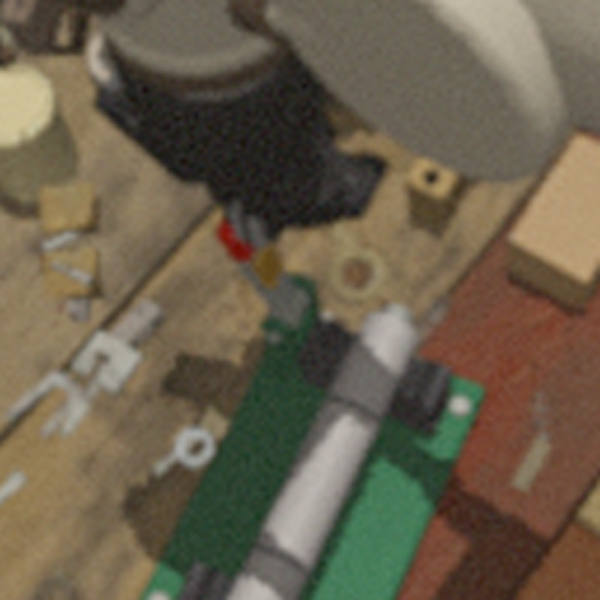

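View pics/s8z.png

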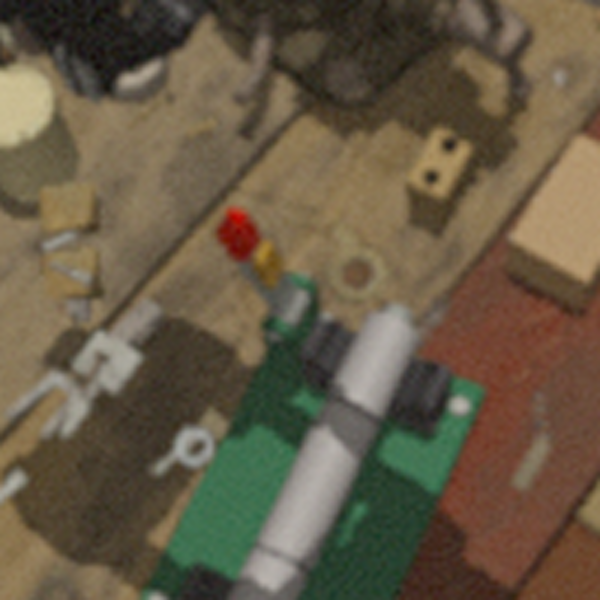

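```bash
cat > st.py <<'E'
from h import *
a=np.radians(13.6);ex=np.array([np.cos(a),np.sin(a)]);ey=np.array([-np.sin(a),np.cos(a)]);o=np.array([.44,.192])
s=get_state();p=s['tcp_pos'][:2]-o;print("t",s['t'],"tcp fx",(p@ex).round(4),(p@ey).round(4),s['tcp_pos'][2].round(4),s['force'].round(2),s['torque'].round(2))
import sys
for n in sys.argv[2:] or ["side"]:
    f=grab_frame(n);np.save(n+sys.argv[1]+".npy",f,allow_pickle=True)
    W=cloud(f);C=f["frame"].astype(int);hsv=cv2.cvtColor(f["frame"],cv2.COLOR_RGB2HSV)
    X=(W[...,:2]-o)@ex;Y=(W[...,:2]-o)@ey;Z=W[...,2]
    R=(((hsv[...,0]<8)|(hsv[...,0]>172))&(hsv[...,1]>170)&(X>-.08)&(X<.1)&(abs(Y+.07)<.04)&(Z>.05))
    print(n,"red n",R.sum());
    if R.sum():
        Q=np.stack([X[R],Y[R],Z[R]],1);print(" mean",Q.mean(0).round(4),"min",Q.min(0).round(4),"max",Q.max(0).round(4))
    D=(C.max(-1)<90)&(X>-.1)&(X<.13)&(abs(Y+.07)<.04)&(Z>.1)&(Z<.25)
    for lo in np.arange(.1,.25,.01):
        m=D&(Z>=lo)&(Z<lo+.01)
        if m.sum()>2:print("  dark z",lo.round(2),m.sum(),"X",X[m].min().round(3),X[m].max().round(3),"Y",Y[m].min().round(3),Y[m].max().round(3))
    r,c=np.argwhere(R).mean(0) if R.sum() else (235,210); r,c=int(r),int(c)
    cv2.imwrite(f"pics/{n}{sys.argv[1]}z.png",cv2.resize(f["frame"][max(r-50,0):r+50,max(c-60,0):c+60,::-1],(720,600),interpolation=cv2.INTER_CUBIC))
    for d in place_of("strap_end",f)[:2]:
        u,v=d["point"][0]*512,d["point"][1]*384;q=pt(f,u,v);print(" strap_end",round(d["score"],2),((q[:2]-o)@ex).round(4),((q[:2]-o)@ey).round(4),q[2].round(4))
E
python3 st.py 10
```

```text
t 16.0333 tcp fx 0.0541 -0.0706 0.1399 [ 0.22 -0.53 -0.06] [ 0.   -0.01  0.03]
side red n 23
 mean [ 0.0656 -0.0634  0.1473] min [ 0.06   -0.0672  0.1362] max [ 0.0728 -0.0614  0.1557]
  dark z 0.1 8 X 0.049 0.058 Y -0.074 -0.062
  dark z 0.11 5 X 0.052 0.059 Y -0.063 -0.062
  dark z 0.16 4 X 0.047 0.054 Y -0.064 -0.06
  dark z 0.17 20 X 0.04 0.067 Y -0.071 -0.06
  dark z 0.18 24 X 0.039 0.065 Y -0.067 -0.06
  dark z 0.19 17 X 0.04 0.06 Y -0.066 -0.06
  dark z 0.2 23 X 0.038 0.067 Y -0.065 -0.057
  dark z 0.21 90 X 0.019 0.09 Y -0.078 -0.057
  dark z 0.22 62 X 0.01 0.097 Y -0.079 -0.054
  dark z 0.23 75 X 0.001 0.104 Y -0.071 -0.053
  dark z 0.24 66 X -0.002 0.107 Y -0.067 -0.054
 strap_end 0.75 0.071 -0.0679 0.1549
```

View pics/side10z.png

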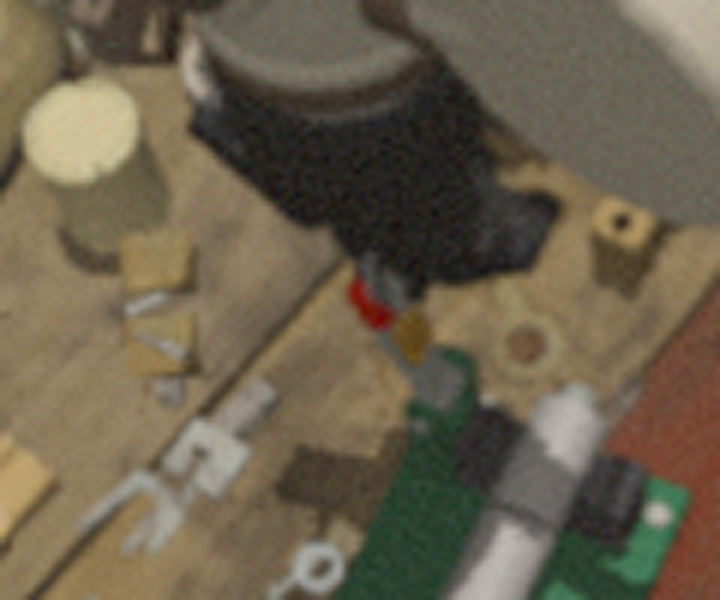

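Run:
```python
from h import *
a=np.radians(13.6);ex=np.array([np.cos(a),np.sin(a)]);ey=np.array([-np.sin(a),np.cos(a)]);o=np.array([.44,.192])
f=np.load("side10.npy",allow_pickle=True).item();W=cloud(f);C=f["frame"]
X=(W[...,:2]-o)@ex*1000;Y=(W[...,:2]-o)@ey*1000;Z=W[...,2]*1000
for r in range(218,252,2):
    print(r,*[f"{c}:{X[r,c]:.0f},{Y[r,c]:.0f},{Z[r,c]:.0f}({C[r,c,0]},{C[r,c,1]})" for c in range(196,224,3)])
print(proj(f,[0.5095,.1365,.14]))
def w(x,y,z): q=o+ex*x/1000+ey*y/1000; return [q[0],q[1],z/1000]
print("tip corners",[np.round(proj(f,w(x,-59,140)),1) for x in(40,54,68)],"at z160",np.round(proj(f,w(54,-59,160)),1))
```

```text
218 196:146,-142,-2(94,81) 199:58,-54,233(33,32) 202:57,-61,220(41,33) 205:44,-54,244(40,36) 208:37,-55,249(35,28) 211:37,-63,233(39,31) 214:36,-71,219(35,37) 217:31,-73,219(38,28) 220:25,-75,221(41,33) 223:11,-65,251(59,57)
220 196:143,-137,-1(112,101) 199:64,-59,209(39,37) 202:57,-60,214(38,33) 205:45,-54,236(28,29) 208:38,-54,240(37,27) 211:38,-63,223(34,38) 214:34,-68,218(35,41) 217:28,-69,220(44,40) 220:19,-65,236(38,39) 223:10,-62,250(54,55)
222 196:140,-131,-1(117,102) 199:135,-137,-8(68,61) 202:57,-59,207(47,47) 205:50,-59,212(42,41) 208:39,-54,232(40,34) 211:39,-63,214(40,35) 214:33,-64,217(39,35) 217:24,-62,228(41,39) 220:17,-61,237(39,31) 223:9,-59,247(40,36)
224 196:138,-127,-4(92,83) 199:130,-130,-2(112,95) 202:60,-60,193(71,70) 205:52,-60,201(48,42) 208:44,-59,209(37,33) 211:41,-65,199(39,34) 214:30,-60,219(34,30) 217:23,-59,226(36,30) 220:16,-59,233(32,27) 223:10,-60,236(26,25)
226 196:138,-124,-11(87,72) 199:127,-124,-1(138,115) 202:65,-64,171(84,56) 205:54,-60,188(67,62) 208:47,-61,194(63,61) 211:42,-64,190(32,31) 214:30,-58,214(48,43) 217:24,-60,215(32,32) 220:17,-6
[... 2284 characters left out ...]
214:45,-63,83(88,84) 217:40,-68,76(74,80) 220:41,-80,47(41,62) 223:44,-97,5(141,134)
248 196:107,-67,-3(135,115) 199:99,-70,-1(135,116) 202:92,-73,-1(147,127) 205:85,-76,-2(128,109) 208:79,-79,-3(127,108) 211:49,-55,83(34,62) 214:43,-59,80(58,72) 217:45,-72,49(62,71) 220:39,-75,47(44,54) 223:31,-76,53(52,49)
250 196:104,-62,-2(124,107) 199:97,-65,-3(134,118) 202:90,-69,-4(137,116) 205:83,-72,-4(134,114) 208:75,-73,1(123,107) 211:49,-53,76(84,87) 214:42,-56,77(46,65) 217:42,-67,51(44,65) 220:36,-70,49(46,50) 223:29,-72,52(41,34)
(np.float64(209.3152562888593), np.float64(231.4630631894492))
tip corners [array([213. , 238.4]), array([207.2, 236. ]), array([201.4, 233.6])] at z160 [206.2 232.2]
```

Run:
```python
from h import *
a=np.radians(13.6);ex=np.array([np.cos(a),np.sin(a)]);ey=np.array([-np.sin(a),np.cos(a)]);o=np.array([.44,.192])
for n,zt in(("side5",.2144),("side6",.0697)):
    f=np.load(n+".npy",allow_pickle=True).item();W=cloud(f);C=f["frame"]
    X=(W[...,:2]-o)@ex*1000;Y=(W[...,:2]-o)@ey*1000;Z=(W[...,2]-zt)*1000
    print(n)
    for lo in range(-20,90,5):
        m=(abs(X)<60)&(Y>-5)&(Y<16)&(Z>=lo)&(Z<lo+5)&(W[...,2]>.065)
        if m.sum(): print(lo,m.sum(),X[m].min().round(),X[m].max().round(),Y[m].max().round())
    # pics
    u,v=proj(f,[.44,.192,zt+.02]);u,v=int(u),int(v)
    cv2.imwrite(f"pics/{n}_t.png",cv2.resize(f["frame"][v-50:v+50,u-60:u+60,::-1],(720,600),interpolation=cv2.INTER_CUBIC))
```

```text
side5
15 2 -16.0 -16.0 16.0
20 7 -20.0 -14.0 16.0
25 30 -20.0 17.0 16.0
30 105 -25.0 23.0 16.0
35 24 -27.0 24.0 15.0
40 18 -27.0 17.0 11.0
45 17 -27.0 17.0 11.0
50 13 -27.0 16.0 11.0
55 13 -26.0 17.0 11.0
60 7 -27.0 18.0 12.0
65 21 -29.0 34.0 13.0
70 30 -44.0 41.0 14.0
75 70 -45.0 44.0 13.0
80 31 -50.0 47.0 12.0
85 20 -52.0 50.0 15.0
side6
15 1 -14.0 -14.0 12.0
20 6 -13.0 15.0 16.0
25 21 -18.0 19.0 16.0
30 59 -24.0 16.0 16.0
35 7 -25.0 18.0 11.0
40 8 -25.0 16.0 11.0
45 4 -25.0 -15.0 11.0
50 3 -25.0 -13.0 11.0
55 2 -16.0 -14.0 11.0
60 1 -26.0 -26.0 7.0
65 8 -40.0 -19.0 13.0
70 12 -42.0 -18.0 13.0
75 38 -46.0 -22.0 12.0
80 15 -46.0 49.0 12.0
85 10 -42.0 51.0 15.0
```

View pics/side5_t.png

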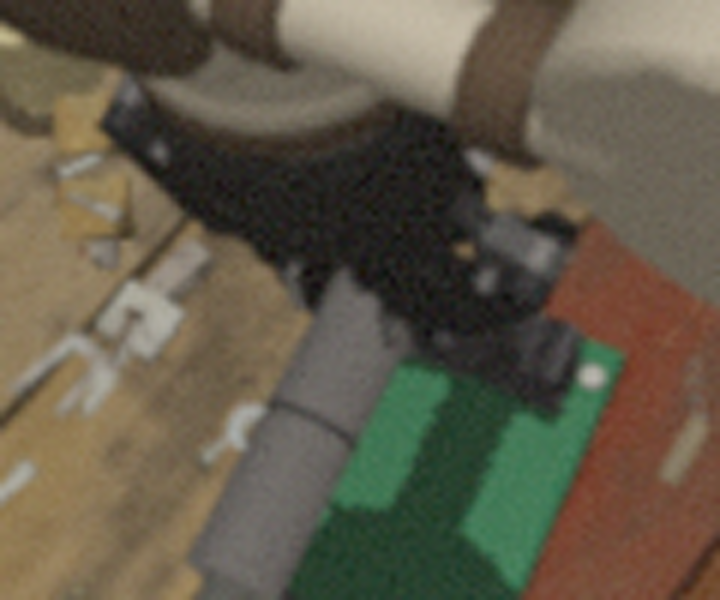

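The strap hasn't moved, and depth shows the shut fingertips about 25 mm above the nominal TCP, so they passed over the strap. I'll go back behind it and repeat the push lower.

step_arm([
  [[0, 0, 0.015, 0, 0, 0, 0], [0.0148, 0.0036, 0, 0, 0, 0, 0], [0.0148, 0.0036, 0, 0, 0, 0, 0], [0.0148, 0.0036, 0, 0, 0, 0, 0], [0.0148, 0.0036, 0, 0, 0, 0, 0], [0, 0, -0.015, 0, 0, 0, 0], [0, 0, -0.015, 0, 0, 0, 0], [0, 0, -0.014, 0, 0, 0, 0], [0, 0, 0, 0, 0, 0, 0], [0, 0, 0, 0, 0, 0, 0]],
])

```text
t: 16.97
tcp_pos: [0.5679, 0.1506, 0.1101]
eef_rot: [[0.972, 0.234, -0.002], [0.234, -0.972, -0.0], [-0.002, -0.0, -1.0]]
force: [-0.1, 0.5, 0.3]
gripper_width: 0.0002
```

```bash
python3 st.py 11 side top
```

```text
t 16.9667 tcp fx 0.1146 -0.0703 0.1101 [-0.1   0.46  0.28] [-0.04 -0.02  0.04]
side red n 59
 mean [ 0.0647 -0.0676  0.1502] min [ 0.0583 -0.0758  0.137 ] max [ 0.0722 -0.061   0.1573]
  dark z 0.1 8 X 0.05 0.056 Y -0.072 -0.063
  dark z 0.12 4 X 0.058 0.063 Y -0.063 -0.062
  dark z 0.14 15 X 0.102 0.117 Y -0.068 -0.059
  dark z 0.15 20 X 0.101 0.126 Y -0.068 -0.059
  dark z 0.16 15 X 0.101 0.12 Y -0.064 -0.06
  dark z 0.17 18 X 0.099 0.128 Y -0.064 -0.058
  dark z 0.18 68 X 0.078 0.128 Y -0.081 -0.057
  dark z 0.19 40 X 0.073 0.119 Y -0.08 -0.054
  dark z 0.2 47 X 0.064 0.128 Y -0.07 -0.053
  dark z 0.21 43 X 0.056 0.129 Y -0.067 -0.053
  dark z 0.22 123 X 0.053 0.108 Y -0.083 -0.051
  dark z 0.23 72 X 0.061 0.107 Y -0.075 -0.051
  dark z 0.24 43 X 0.073 0.09 Y -0.079 -0.059
 strap_end 0.67 0.0719 -0.0671 0.1557
 strap_end 0.28 0.0444 -0.0682 0.0835
top red n 2
 mean [ 0.0681 -0.0742  0.1564] min [ 0.0662 -0.0743  0.154 ] max [ 0.07   -0.074   0.1589]
  dark z 0.1 7 X 0.05 0.057 Y -0.078 -0.065
  dark z 0.11 3 X 0.049 0.064 Y -0.078 -0.064
  dark z 0.12 3 X 0.053 0.06 Y -0.078 -0.078
  dark z 0.13 6 X 0.059 0.111 Y -0.08 -0.078
  dark z 0.14 3 X 0.062 0.111 Y -0.082 -0.079
  dark z 0.15 4 X 0.072 0.109 Y -0.081 -0.076
  dark z 0.18 3 X 0.086 0.103 Y -0.083 -0.081
  dark z 0.19 9 X 0.077 0.095 Y -0.083 -0.079
  dark z 0.2 6 X 0.08 0.101 Y -0.086 -0.08
  dark z 0.21 8 X 0.066 0.102 Y -0.087 -0.081
  dark z 0.22 9 X 0.055 0.074 Y -0.083 -0.08
  dark z 0.23 3 X 0.056 0.062 Y -0.082 -0.081
 strap_end 0.49 -0.0059 -0.0104 0.0626
 strap_end 0.44 -0.0209 -0.1029 0.4862
```

View pics/side11z.png

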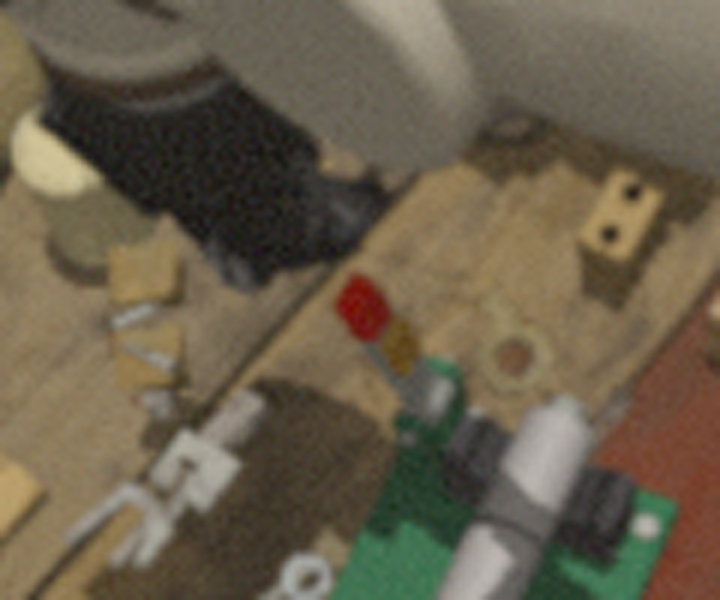

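step_arm([
  [[-0.0049, -0.0012, 0, 0, 0, 0, 0], [-0.0049, -0.0012, 0, 0, 0, 0, 0], [-0.0049, -0.0012, 0, 0, 0, 0, 0], [-0.0049, -0.0012, 0, 0, 0, 0, 0], [-0.0049, -0.0012, 0, 0, 0, 0, 0], [-0.0049, -0.0012, 0, 0, 0, 0, 0], [-0.0049, -0.0012, 0, 0, 0, 0, 0], [-0.0049, -0.0012, 0, 0, 0, 0, 0], [-0.0049, -0.0012, 0, 0, 0, 0, 0]],
])

```text
t: 17.92
tcp_pos: [0.524, 0.1396, 0.111]
eef_rot: [[0.972, 0.234, 0.0], [0.234, -0.972, 0.0], [0.0, 0.0, -1.0]]
force: [1.0, 0.6, 0.3]
gripper_width: 0.0002
```

```bash
python3 st.py 12 side
```

```text
t 17.9167 tcp fx 0.0693 -0.0706 0.111 [1.03 0.59 0.32] [ 0.03 -0.11  0.04]
side red n 32
 mean [ 0.0472 -0.0642  0.1526] min [ 0.0426 -0.0711  0.1383] max [ 0.0548 -0.0613  0.1593]
  dark z 0.1 4 X 0.044 0.048 Y -0.064 -0.063
  dark z 0.11 8 X 0.039 0.049 Y -0.072 -0.062
  dark z 0.12 3 X 0.039 0.049 Y -0.069 -0.063
  dark z 0.14 16 X 0.056 0.08 Y -0.065 -0.06
  dark z 0.15 25 X 0.043 0.082 Y -0.068 -0.06
  dark z 0.16 14 X 0.055 0.073 Y -0.066 -0.06
  dark z 0.17 14 X 0.053 0.081 Y -0.064 -0.058
  dark z 0.18 69 X 0.033 0.101 Y -0.078 -0.057
  dark z 0.19 66 X 0.028 0.112 Y -0.079 -0.055
  dark z 0.2 59 X 0.02 0.117 Y -0.07 -0.053
  dark z 0.21 60 X 0.011 0.124 Y -0.064 -0.053
  dark z 0.22 139 X 0.008 0.129 Y -0.081 -0.052
  dark z 0.23 70 X 0.015 0.061 Y -0.077 -0.051
  dark z 0.24 41 X 0.026 0.052 Y -0.076 -0.053
 strap_end 0.51 0.042 -0.0613 0.196
```

View pics/side12z.png

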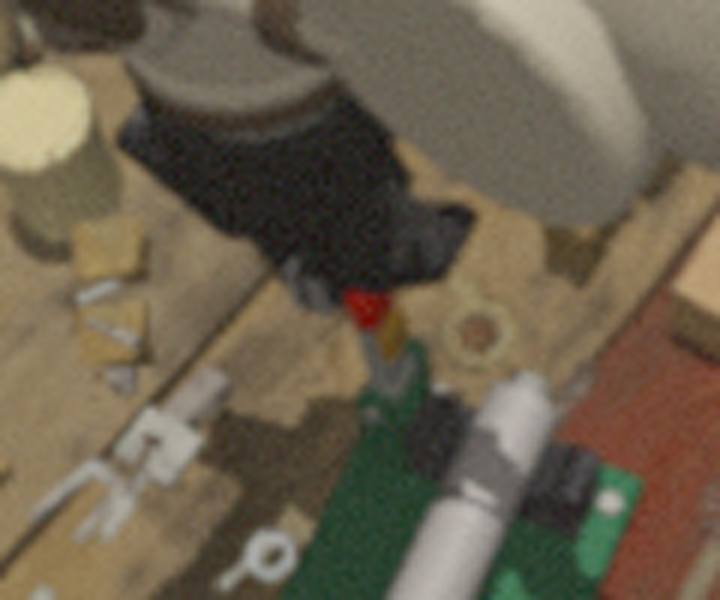

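The strap has followed to upright (red end at X = 47 mm, z = 152 mm), so contact works. I'll continue along the arc.

step_arm([
  [[-0.0063, -0.0015, 0.0007, 0, 0, 0, 0], [-0.0063, -0.0015, 0.0007, 0, 0, 0, 0], [-0.0063, -0.0015, 0.0007, 0, 0, 0, 0], [-0.0055, -0.0013, -0.0017, 0, 0, 0, 0], [-0.0055, -0.0013, -0.0017, 0, 0, 0, 0], [-0.0055, -0.0013, -0.0017, 0, 0, 0, 0], [-0.0049, -0.0012, -0.0033, 0, 0, 0, 0], [-0.0049, -0.0012, -0.0033, 0, 0, 0, 0], [-0.0049, -0.0012, -0.0033, 0, 0, 0, 0], [0, 0, 0, 0, 0, 0, 0]],
])

```text
t: 18.85
tcp_pos: [0.4725, 0.1276, 0.0967]
eef_rot: [[0.972, 0.234, -0.002], [0.234, -0.972, -0.0], [-0.002, -0.0, -1.0]]
force: [-0.5, 0.4, -0.5]
gripper_width: 0.0001
```

```bash
python3 st.py 13 side
```

```text
t 18.85 tcp fx 0.0164 -0.0703 0.0967 [-0.47  0.43 -0.46] [-0.03  0.01 -0.01]
side red n 40
 mean [-0.0045 -0.0653  0.1322] min [-0.0152 -0.073   0.1187] max [ 0.0061 -0.0586  0.1687]
  dark z 0.1 8 X 0.009 0.025 Y -0.065 -0.063
  dark z 0.12 9 X 0.002 0.027 Y -0.072 -0.06
  dark z 0.13 22 X -0.011 0.029 Y -0.071 -0.059
  dark z 0.14 20 X 0.002 0.026 Y -0.07 -0.059
  dark z 0.15 17 X 0.002 0.023 Y -0.066 -0.059
  dark z 0.16 27 X -0.015 0.047 Y -0.065 -0.057
  dark z 0.17 85 X -0.022 0.052 Y -0.079 -0.057
  dark z 0.18 47 X -0.031 0.063 Y -0.069 -0.054
  dark z 0.19 58 X -0.036 0.07 Y -0.068 -0.053
  dark z 0.2 87 X -0.045 0.078 Y -0.083 -0.053
  dark z 0.21 141 X -0.045 0.077 Y -0.082 -0.051
  dark z 0.22 49 X -0.034 -0.002 Y -0.077 -0.051
  dark z 0.23 34 X -0.026 -0.013 Y -0.08 -0.06
  dark z 0.24 13 X -0.022 -0.017 Y -0.075 -0.056
 strap_end 0.63 -0.0147 -0.0594 0.1781
```

View pics/side13z.png

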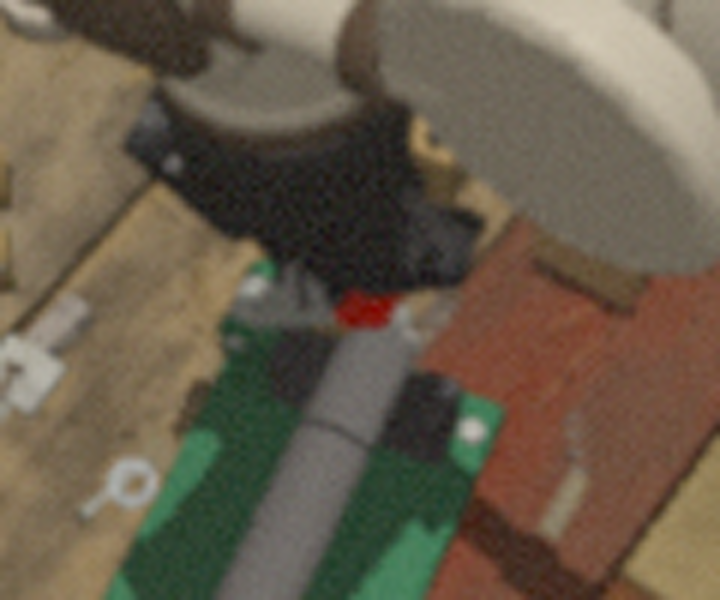

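step_arm([
  [[-0.0039, -0.0009, -0.0043, 0, 0, 0, 0], [-0.0039, -0.0009, -0.0043, 0, 0, 0, 0], [-0.0039, -0.0009, -0.0043, 0, 0, 0, 0], [-0.0027, -0.0006, -0.004, 0, 0, 0, 0], [-0.0027, -0.0006, -0.004, 0, 0, 0, 0], [-0.0027, -0.0006, -0.004, 0, 0, 0, 0], [-0.0027, -0.0006, -0.004, 0, 0, 0, 0], [-0.001, -0.0002, -0.004, 0, 0, 0, 0], [0, 0, 0, 0, 0, 0, 0]],
])

```text
t: 19.7
tcp_pos: [0.4534, 0.1226, 0.0654]
eef_rot: [[0.972, 0.233, 0.007], [0.233, -0.972, 0.001], [0.007, 0.001, -1.0]]
force: [10.0, 1.0, -3.7]
gripper_width: -0.0002
```

```bash
python3 st.py 14 side
```

```text
t 19.7 tcp fx -0.0033 -0.0706 0.0654 [ 9.98  0.96 -3.66] [ 0.27 -1.74 -0.  ]
side red n 61
 mean [-0.0259 -0.0669  0.0927] min [-0.0368 -0.0753  0.0828] max [-0.0149 -0.0586  0.1382]
  dark z 0.1 19 X -0.018 0.01 Y -0.07 -0.06
  dark z 0.11 16 X -0.018 0.008 Y -0.07 -0.059
  dark z 0.12 12 X -0.018 0.001 Y -0.065 -0.059
  dark z 0.13 30 X -0.037 0.026 Y -0.065 -0.057
  dark z 0.14 70 X -0.044 0.033 Y -0.078 -0.057
  dark z 0.15 45 X -0.05 0.043 Y -0.073 -0.053
  dark z 0.16 49 X -0.057 0.051 Y -0.069 -0.054
  dark z 0.17 83 X -0.064 0.056 Y -0.082 -0.054
  dark z 0.18 130 X -0.064 0.055 Y -0.082 -0.051
  dark z 0.19 36 X -0.05 0.042 Y -0.077 -0.052
  dark z 0.2 17 X -0.045 -0.037 Y -0.076 -0.059
  dark z 0.21 11 X -0.043 0.003 Y -0.072 -0.035
  dark z 0.22 70 X -0.043 0.023 Y -0.072 -0.033
  dark z 0.23 78 X -0.043 0.021 Y -0.072 -0.033
  dark z 0.24 77 X -0.043 0.022 Y -0.072 -0.033
 strap_end 0.47 -0.0351 -0.0696 0.092
```

View pics/side14z.png

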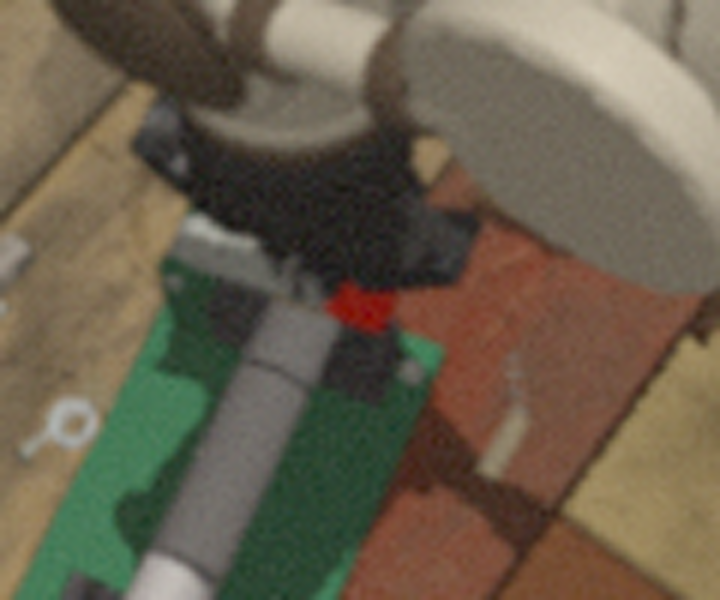

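The strap is nearly down at about 10°, and the finger corner is bearing sideways on the red step (10 N). I'll lift off and press straight down on the red end.

step_arm([
  [[0.002, 0.0005, 0.004, 0, 0, 0, 0], [0.001, 0, 0.01, 0, 0, 0, 0], [0, 0, 0.016, 0, 0, 0, 0], [-0.0085, -0.0019, 0, 0, 0, 0, 0], [-0.0085, -0.0019, 0, 0, 0, 0, 0], [-0.0085, -0.0019, 0, 0, 0, 0, 0], [0, 0, -0.005, 0, 0, 0, 0], [0, 0, -0.005, 0, 0, 0, 0], [0, 0, 0, 0, 0, 0, 0]],
])

```text
t: 20.55
tcp_pos: [0.4267, 0.1172, 0.0832]
eef_rot: [[0.972, 0.233, -0.003], [0.233, -0.972, 0.0], [-0.003, -0.001, -1.0]]
force: [-0.3, 0.5, 0.1]
gripper_width: -0.0002
```

```bash
python3 st.py 15 side
```

```text
t 20.55 tcp fx -0.0305 -0.0696 0.0832 [-0.28  0.46  0.08] [-0.04  0.02 -0.02]
side red n 27
 mean [-0.0239 -0.0641  0.0864] min [-0.036  -0.0715  0.0515] max [-0.0132 -0.0613  0.0914]
  dark z 0.11 10 X -0.042 -0.021 Y -0.064 -0.059
  dark z 0.12 20 X -0.045 -0.018 Y -0.073 -0.059
  dark z 0.13 12 X -0.045 -0.025 Y -0.067 -0.059
  dark z 0.14 15 X -0.044 -0.026 Y -0.067 -0.058
  dark z 0.15 39 X -0.064 0.001 Y -0.075 -0.056
  dark z 0.16 69 X -0.071 0.012 Y -0.075 -0.056
  dark z 0.17 54 X -0.075 0.015 Y -0.071 -0.053
  dark z 0.18 56 X -0.087 0.024 Y -0.065 -0.052
  dark z 0.19 144 X -0.091 0.03 Y -0.083 -0.053
  dark z 0.2 96 X -0.089 0.027 Y -0.081 -0.05
  dark z 0.21 40 X -0.073 0.012 Y -0.076 -0.051
  dark z 0.22 23 X -0.069 -0.061 Y -0.078 -0.058
  dark z 0.23 21 X -0.067 -0.011 Y -0.074 -0.033
  dark z 0.24 74 X -0.066 -0.005 Y -0.073 -0.033
 strap_end 0.77 -0.0326 -0.0589 0.1292
```

View pics/side15z.png

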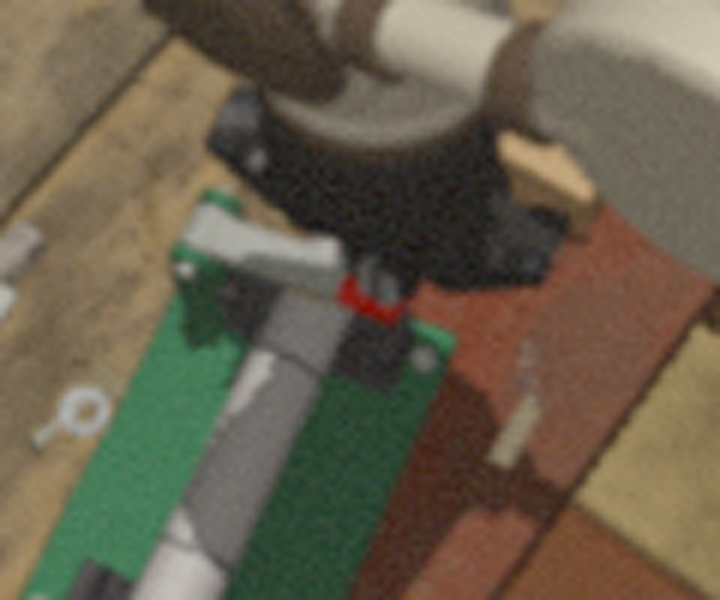

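step_arm([
  [[0.004, 0.0005, -0.006, 0, 0, 0, 0], [0, 0, -0.006, 0, 0, 0, 0], [0, 0, -0.004, 0, 0, 0, 0], [0, 0, -0.003, 0, 0, 0, 0], [0, 0, -0.002, 0, 0, 0, 0], [0, 0, -0.002, 0, 0, 0, 0]],
])

```text
t: 21.15
tcp_pos: [0.432, 0.1178, 0.0617]
eef_rot: [[0.972, 0.234, -0.001], [0.234, -0.972, -0.0], [-0.001, -0.0, -1.0]]
force: [-0.4, 0.4, 0.8]
gripper_width: 0.0002
```

step_arm([
  [[0, 0, -0.002, 0, 0, 0, 0], [0, 0, -0.002, 0, 0, 0, 0], [0, 0, 0, 0, 0, 0, 0]],
])

```text
t: 21.4
tcp_pos: [0.4321, 0.1178, 0.0577]
eef_rot: [[0.972, 0.234, -0.0], [0.234, -0.972, 0.0], [-0.0, -0.0, -1.0]]
force: [0.3, 0.1, 1.0]
gripper_width: 0.0001
```

step_arm([
  [[0, 0, -0.0015, 0, 0, 0, 0], [0, 0, -0.001, 0, 0, 0, 0], [0, 0, 0, 0, 0, 0, 0]],
])

```text
t: 21.65
tcp_pos: [0.4324, 0.1178, 0.0558]
eef_rot: [[0.972, 0.234, 0.0], [0.234, -0.972, -0.0], [0.0, 0.0, -1.0]]
force: [-0.5, -0.1, 2.0]
gripper_width: 0.0001
```

step_arm([
  [[0, 0, -0.001, 0, 0, 0, 0], [0, 0, -0.001, 0, 0, 0, 0], [0, 0, 0, 0, 0, 0, 0]],
])

```text
t: 21.9
tcp_pos: [0.4324, 0.1177, 0.0552]
eef_rot: [[0.972, 0.234, -0.001], [0.234, -0.972, -0.0], [-0.001, 0.0, -1.0]]
force: [-7.6, -0.6, 16.8]
gripper_width: -0.0004
```

step_arm([
  [[0, 0, -0.001, 0, 0, 0, 0], [0, 0, 0, 0, 0, 0, 0], [0, 0, 0, 0, 0, 0, 0]],
])

```text
t: 22.15
tcp_pos: [0.4325, 0.1177, 0.055]
eef_rot: [[0.972, 0.234, -0.001], [0.234, -0.972, -0.001], [-0.001, 0.0, -1.0]]
force: [-11.1, -1.2, 24.1]
gripper_width: 0.0001
```

```bash
python3 st.py 16 side|grep -v dark
```

```text
t 22.15 tcp fx -0.0248 -0.0704 0.055 [-11.11  -1.2   24.13] [-0.16  1.88 -0.02]
side red n 7
 mean [-0.0343 -0.0638  0.0744] min [-0.0362 -0.066   0.0702] max [-0.0324 -0.0621  0.0773]
 strap_end 0.66 -0.0418 -0.0549 0.1424
```

View pics/side16z.png

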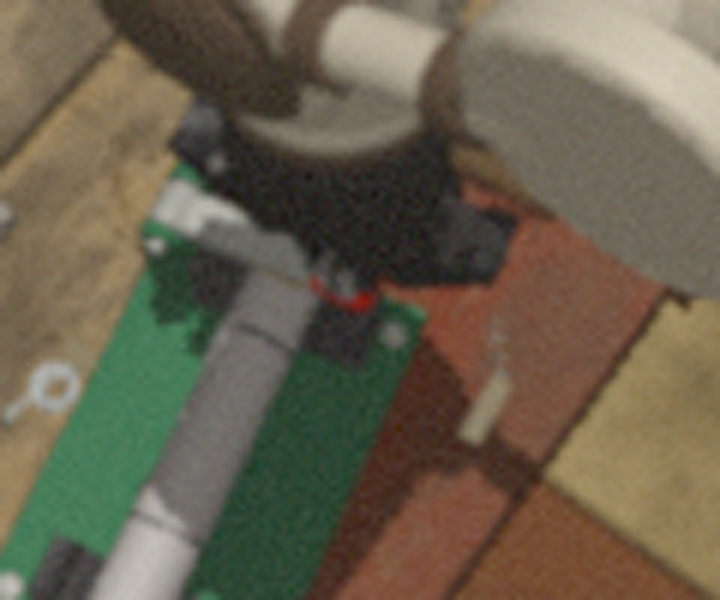

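Force rose from 2 to 24 N within 0.8 mm of travel, so the pad is bearing on the shaft and holding firm. I'll retreat straight up, then away, and check.

step_arm([
  [[0, 0, 0.003, 0, 0, 0, 0], [0, 0, 0.005, 0, 0, 0, 0], [0, 0, 0.015, 0, 0, 0, 0], [0, 0, 0.03, 0, 0, 0, 0], [0, 0, 0.035, 0, 0, 0, 0], [0, 0, 0.035, 0, 0, 0, 0], [-0.02, 0.02, 0.035, 0, 0, 0, 0], [-0.025, 0.035, 0, 0, 0, 0, 0], [-0.025, 0.04, 0, 0, 0, 0, 0], [-0.02, 0.04, 0, 0, 0, 0, 0], [-0.02, 0.04, 0, 0, 0, 0, 0], [-0.01, 0.04, 0, 0, 0, 0, 0]],
])

```text
t: 23.25
tcp_pos: [0.3181, 0.3215, 0.2081]
eef_rot: [[0.972, 0.234, 0.0], [0.234, -0.972, 0.0], [0.0, -0.0, -1.0]]
force: [0.5, -0.4, 0.9]
gripper_width: -0.0002
```

step_arm([
  [[-0.005, 0.04, 0, 0, 0, 0, 0], [-0.005, 0.04, 0, 0, 0, 0, 0], [-0.005, 0.03, 0, 0, 0, 0, 0], [-0.005, 0.02, 0, 0, 0, 0, 0], [0, 0, 0, 0, 0, 0, 0], [0, 0, 0, 0, 0, 0, 0]],
])

```text
t: 23.75
tcp_pos: [0.2996, 0.4504, 0.2074]
eef_rot: [[0.972, 0.235, -0.0], [0.235, -0.972, -0.001], [-0.001, 0.001, -1.0]]
force: [-0.2, -0.2, -0.7]
gripper_width: -0.0001
```

```bash
python3 st.py 17 side top|grep -v dark; python3 chk.py 18
python3 - <<'E'
from h import *
a=np.radians(13.6);ex=np.array([np.cos(a),np.sin(a)]);ey=np.array([-np.sin(a),np.cos(a)]);o=np.array([.44,.192])
for n in("side18","top18"):
    f=np.load(n+".npy",allow_pickle=True).item();W=cloud(f)
    X=(W[...,:2]-o)@ex*1000;Y=(W[...,:2]-o)@ey*1000;Z=W[...,2]*1000
    m=(abs(Y+70)<6)&(Z>72)&(Z<100)&(X>-36)&(X<36)
    p=np.polyfit(X[m],Z[m],1);print(n,m.sum(),"strap top slope",np.degrees(np.arctan(-p[0])).round(2),"z@0",p[1].round(1))
E
```

```text
t 23.75 tcp fx -0.0757 0.2842 0.2074 [-0.23 -0.2  -0.67] [-0.01 -0.05  0.03]
side red n 79
 mean [-0.0267 -0.069   0.078 ] min [-0.038  -0.0787  0.0525] max [-0.0153 -0.0614  0.0814]
 strap_end 0.57 -0.0384 -0.072 0.0778
top red n 58
 mean [-0.027  -0.0708  0.0794] min [-0.0374 -0.0794  0.0742] max [-0.0169 -0.0622  0.0849]
 strap_end 0.48 -0.0368 -0.0726 0.0745
23.95 [0.3005 0.4491 0.2079] [ 0.42 -0.26 -0.3 ] [ 0.027  0.008 -0.016] [[0.9727, 0.2323, 0.0001], [0.2323, -0.9727, -0.0002], [0.0001, 0.0002, -1.0]] -2.970522947784717e-05
side -0.1 19 x -0.0123 0.0092 y -0.0996 -0.0902 z 0.0604
side -0.09 26 x -0.0133 0.0127 y -0.0898 -0.0836 z 0.0645
side -0.08 53 x -0.0126 0.0216 y -0.0792 -0.0703 z 0.0801
side -0.07 88 x -0.0134 0.0218 y -0.0698 -0.0601 z 0.0791
side -0.06 47 x -0.0142 0.0131 y -0.0599 -0.0503 z 0.0643
side -0.05 51 x -0.0132 0.0131 y -0.0497 -0.04 z 0.0652
side -0.04 49 x -0.0141 0.0126 y -0.0396 -0.03 z 0.0638
side -0.03 52 x -0.0146 0.0121 y -0.03 -0.0201 z 0.0636
side -0.02 50 x -0.0135 0.0135 y -0.0193 -0.0101 z 0.0644
side -0.01 51 x -0.0136 0.0122 y -0.0099 -0.0 
[... 1012 characters left out ...]
.0139 y -0.0198 -0.01 z 0.0662
top -0.01 44 x -0.0135 0.0141 y -0.0098 -0.0002 z 0.0658
top -0.0 44 x -0.0126 0.014 y 0.0002 0.0099 z 0.0659
top 0.01 44 x -0.0146 0.0143 y 0.0101 0.0198 z 0.0654
top 0.02 44 x -0.0145 0.0143 y 0.0201 0.0294 z 0.067
top 0.03 43 x -0.0154 0.0124 y 0.0301 0.0397 z 0.0654
top 0.04 44 x -0.0133 0.0139 y 0.0408 0.0498 z 0.066
top 0.05 40 x -0.014 0.0119 y 0.0502 0.0594 z 0.0659
top 0.06 45 x -0.0151 0.0135 y 0.0603 0.0698 z 0.0669
top 0.07 40 x -0.0149 0.0122 y 0.0703 0.0795 z 0.065
top 0.08 42 x -0.0155 0.0124 y 0.08 0.0899 z 0.0664
top 0.09 12 x -0.0122 0.008 y 0.0901 0.0973 z 0.0616
side18 157 strap top slope 0.72 z@0 78.5
top18 139 strap top slope 0.27 z@0 79.2
```

View pics/side18.png

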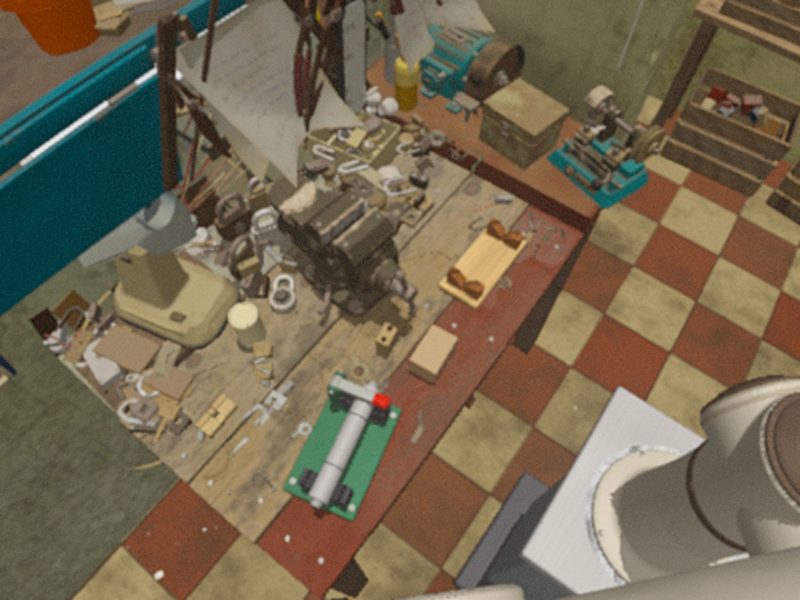

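View pics/top17z.png

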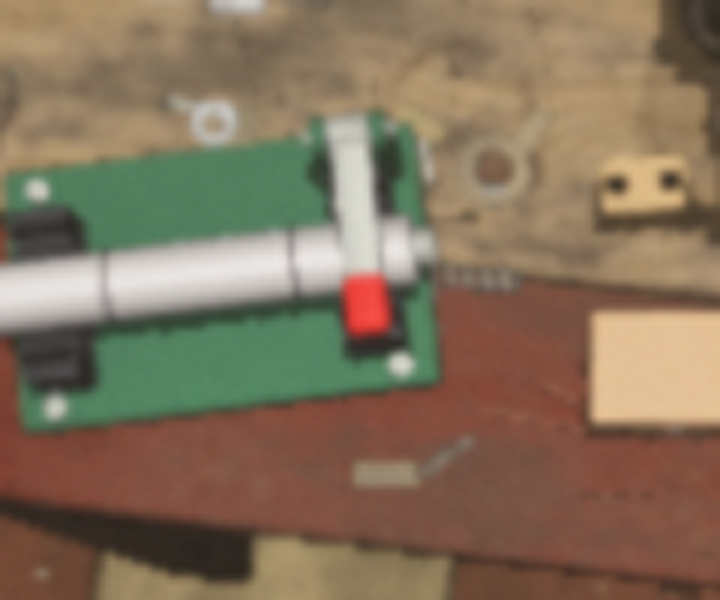

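View pics/top18.png

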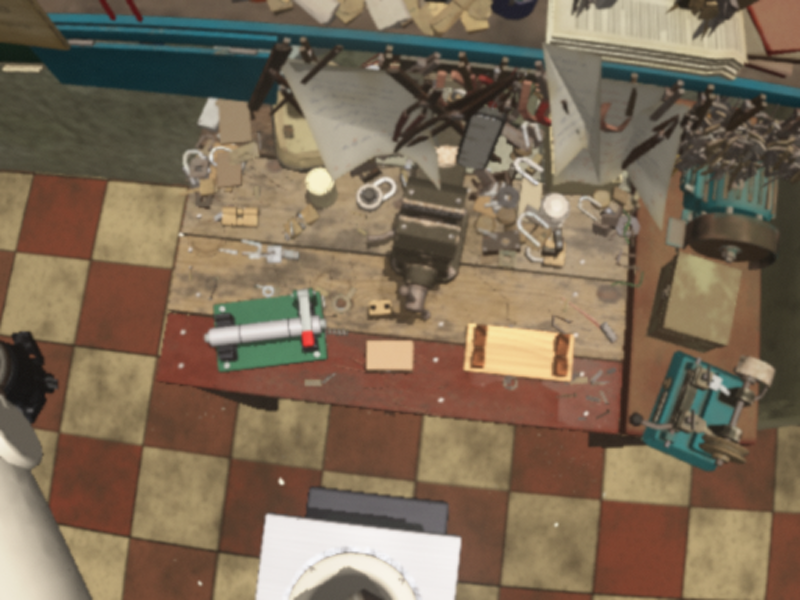

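The strap lies level: the slope reads 0.3–0.7° (within camera error of 0) and its top is at 79 mm, as expected. The shaft is still seated and centred, the bystanders show where they were, and the arm is clear. I'll hand in.

```bash
python3 -c "
from workcell import job_done
print(job_done())"
```

```text
the job is handed in; nothing more can be done
None
```

The shaft is seated in the green fixture with the strap closed on it, and the job was handed in at about 24 s of the 59 s allowed.

- **Seating:** I lifted the shaft off the rest and lowered it until its weight passed to the V-blocks (the force went from −3 to +6 N), then let go.
- **Strap:** My first sweep passed over the strap without touching it, because the shut fingertips sat about 25–28 mm above the nominal TCP. I repeated it lower. Partway down, the finger caught on the step of the red end at about 10 N. I lifted off and pressed straight down to 24 N, with the force rising sharply as the pad met the shaft.

**Last checks**
- **Shaft:** it lies level in the Vs, with its top at about 64–66 mm and its ends at −99.5 and +98 mm. That is centred to about 1 mm by the camera.
- **Strap:** its top is level to 0.3–0.7° at about 79 mm, which matches closed.
- **Surroundings:** the bystanders look unmoved in the pictures (judged by eye, not measured again), and the arm is clear with no contact force.
- **Disagreement:** with the shaft gripped, the reported finger opening was 24 mm, not the expected 30 mm. The shaft stayed held.

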